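# Load the irradiation box and close it up

### The arm

A 6-joint arm with a two-finger parallel gripper is mounted at the origin on the work surface; the furniture and walls round the work are solid. World frame = base frame: x ahead of the robot, y to its left, z up, the work surface at z = 0. Lengths are in m, angles in rad, forces in N, time in s.
With the tool pointing down it reaches from about 0.35 to 0.775 m from the base axis. Payload 5.5 kg.
Tool frame: the origin (TCP) lies at the very end of the fingers, on their centre line; the grasp point (between the pads) lies 19 mm behind it; z points along the fingers, y is the line along which they close (so a half turn about z gives the same grasp; the last joint's range is limited). The gripper opens to 85 mm and grips with 20 to 120 N. Pads are 22 mm wide; open, the fingers measure 114 mm over their backs; the gripper's body (76 mm by 85 mm) begins 54 mm behind the grasp point. The pads swing forward as they close: fully open they stand 13 mm farther back than shut.
Start: joints at [-1.346, 0.313, 0.046, 1.304, 0, 1.431], TCP at [0.205, -0.537, 0.231] pointing down, gripper open.
Joint ranges: [-2.76, 2.76], [-0.86, 1.69], [-1.03, 1.26], [-2.2, 2.34], [-1.47, 1.5], [-3.14, 3.14]. Speed limits (rad/s): [2.57, 2.57, 3.14, 3.14, 3.14, 3.14].

### API

Orientations are given as a unit quaternion [w, x, y, z].
In Python, from workcell import env gives the robot as it stands. The module is installed in compiled form; this text tells all that it offers.
- The arm moves only by the tool jog_arm, never from a script. Its arguments are lists of equal length, an entry for each row: "gripper": the opening, from 0 (shut) to 1 (fully open); "offset": the shift along the world's x, y, z in cm, a list of three; "twist": the turn about the world's z in degrees. In form: {"gripper": [gripper, ...], "offset": [[dx, dy, dz], ...], "twist": [twist, ...]}. A call has exactly 8 rows; each row is the pose to reach, as a shift and turn from the pose commanded when the call began; what a row does not reach only later rows make up. A row lasts 1/8 s, in which the tool goes at most 62.5 mm and 10.7 degrees, less where a joint would pass 70% of its speed; a pose out of reach is approached as far as the arm can. A call with a gripper value outside its range is refused whole. The fingers move at their own pace and stop on an object; "squeeze" is the grip in N (left out, the last holds). Time passes only in rows, so rows that repeat a pose let the fingers close, or fill a call up. It gives the time, the measured TCP pose, the force, the opening and the grip force at its end, in the units of the state.
- env.get_state(): the state, without advancing time (a new reading comes with each control period).
- env.read_camera(name): name is "side" or "top"; returns a dict with "image" (384x512x3 uint8, red, green, blue), "z_map" (384x512 float32, m along the optical axis (not along the pixel's ray), 0 where there is no reading), "fovy" (degrees; the focal length in pixels is half the picture's height over the tangent of half this angle, whatever the lens; pixels are square), "cx", "cy" (the principal point, pixels), "cam_to_world" (4x4, takes a point from camera to world coordinates). Camera axes: x right, y up, looking along -z (the intrinsics and any distortion apply to the point x, -y, -z); pixel columns grow to the right and rows downward; lengths in m; the calibration is good to about 2 mm. A picture is of the moment at which its call begins.
- env.hand_in(): hands the job in; it is judged then, once.
The state is a dict: "clock": time; "joint_pos": joint angles; "qvel": joint speeds; "tau": joint torques, N m; "tcp_pos": TCP position; "orientation": TCP orientation; "wrist_force": force on the tool from outside, world axes, zero at the start; "ft_torque": the same for the moment, N m; "finger_gap": finger opening in m; "grip_force": force on a finger pad.
Only numpy, scipy, OpenCV 4.12 (cv2) and the standard library are available. Lean on these libraries where they do the work, as an engineer would, in place of code of your own. Each camera call takes 0.05 s, during which the arm holds its last target. There are 200 camera calls.

### The job

Take the forgotten jar of screws out of the white irradiation box and stand it upright on the bench, and stand every sensor chamber on the bench upright in a pocket of the tray, one to a pocket, fully down. Then shut the lid, then lay the red clamp fully down onto the lid, and last swing the lamp boom round so that the lamp stays centred over the amber window. Leave the other things on the bench alone.

Things in the scene. Friction and masses are not known exactly. Their poses are not given: they have to be found in the camera images.
- station: irradiation box, fixed: white open box, 78 mm high, walls 6 mm, outer faces at x -82 and +88, y -104 and +104 mm, on a grey base plate 8 mm thick (x -100 to 100, y -115 to 185); tray of 2 x 2 pockets in it, lid hinged at the back, red-handled clamp on the right, lamp on a post at the left. Origin on the bench under the crossing of the tray's dividers; x to the hinge side, y to the lamp, z up
- pocket_front_left (a point): centre of the front left pocket, on its floor 8 mm above the bench, at x -39, y +41 mm of the station. The pocket is 72 (x) x 76 (y) mm with ledges and dividers 14 mm high round it; it takes one chamber, in line with the box, either way round
- pocket_front_right (a point): centre of the front right pocket, on its floor 8 mm above the bench, at x -39, y -41 mm of the station. The pocket is 72 (x) x 76 (y) mm with ledges and dividers 14 mm high round it; it takes one chamber, in line with the box, either way round
- pocket_back_left (a point): centre of the back left pocket, on its floor 8 mm above the bench, at x +39, y +41 mm of the station. The pocket is 72 (x) x 76 (y) mm with ledges and dividers 14 mm high round it; it takes one chamber, in line with the box, either way round
- pocket_back_right (a point): centre of the back right pocket, on its floor 8 mm above the bench, at x +39, y -41 mm of the station. The pocket is 72 (x) x 76 (y) mm with ledges and dividers 14 mm high round it; it takes one chamber, in line with the box, either way round
- window_centre (a point): middle of the amber window of the lid when it is shut, 88 mm above the bench, straight above the station's origin
- lid (a joint): lid hinge, rad: 0 shut, about 1.57 upright, 2.0 fully back. Stiff: it stays where it is left and takes about 3 N at the tongue
- lid_hinge (a point): middle of the lid's hinge line, which runs along the station's y, 80 mm above the bench
- lid_tongue (a point): middle of the free part of the lid's blue tongue, which sticks 40 mm out of the lid's free edge in the plane of the lid; 24 mm wide along the station's y, 10 mm thick; 196 mm from the hinge line, 40 mm to +y of the lid's middle. It stands up when the lid is open and level in front of the box, 84 mm above the bench, when it is shut. Pinch it across its width and lead it round the hinge
- clamp (a joint): clamp hinge, rad: 0 lying down on the shut lid, grows as the lever tips outwards to the right, at most 2.3. Stiff: it stays where it is left and takes about 2 N at the grip
- clamp_hinge (a point): clamp's hinge axis, along the station's x, at the box's right wall 88 mm above the bench
- clamp_grip (a point): middle of the clamp's red handle, 20 mm wide along the station's x, 10 mm thick, 44 mm long; 69 mm from the hinge axis. With the clamp down the handle stands upright on the lever, this point 34 mm above and 60 mm inwards of the hinge axis
- lamp (a joint): lamp boom's swing on its upright post, rad: 0 over the middle of the window, grows as it swings away to the left and front (clockwise from above); -0.5 to 2.2. Stiff: it stays where it is left and takes about 3 N at the grip
- lamp_hinge (a point): axis of the lamp's post (vertical), 200 mm above the bench
- lamp_grip (a point): middle of the upright black round grip, 20 mm in diameter, 45 mm long, on top of the lamp head, 235 mm above the bench, on the lamp's axis and 149 mm from the post. The head is 62 mm in diameter, its underside 140 mm above the bench; the boom's top is 10 mm above point lamp_hinge
- chamber_1_centre (a point): sensor chamber (2 to 4 alike; absent ones give None), standing: grey base 40 (x) x 56 (y) x 16 mm high, on it a clear block 32 (x) x 40 (y) mm, 16 to 46 mm up, a thumb screw 15 mm across on its middle to 58 mm, a black side knob over its -y end 28 mm up. This point: 29 mm above its underside, 2 mm to +y of the base's middle and 2 mm to -y of the block's. 0.11-0.2 kg. Grip the block across its 32 mm
- chamber_2_centre (a point): sensor chamber (2 to 4 alike; absent ones give None), standing: grey base 40 (x) x 56 (y) x 16 mm high, on it a clear block 32 (x) x 40 (y) mm, 16 to 46 mm up, a thumb screw 15 mm across on its middle to 58 mm, a black side knob over its -y end 28 mm up. This point: 29 mm above its underside, 2 mm to +y of the base's middle and 2 mm to -y of the block's. 0.11-0.2 kg. Grip the block across its 32 mm
- chamber_3_centre (a point): sensor chamber (2 to 4 alike; absent ones give None), standing: grey base 40 (x) x 56 (y) x 16 mm high, on it a clear block 32 (x) x 40 (y) mm, 16 to 46 mm up, a thumb screw 15 mm across on its middle to 58 mm, a black side knob over its -y end 28 mm up. This point: 29 mm above its underside, 2 mm to +y of the base's middle and 2 mm to -y of the block's. 0.11-0.2 kg. Grip the block across its 32 mm
- chamber_4_centre (a point): sensor chamber (2 to 4 alike; absent ones give None), standing: grey base 40 (x) x 56 (y) x 16 mm high, on it a clear block 32 (x) x 40 (y) mm, 16 to 46 mm up, a thumb screw 15 mm across on its middle to 58 mm, a black side knob over its -y end 28 mm up. This point: 29 mm above its underside, 2 mm to +y of the base's middle and 2 mm to -y of the block's. 0.11-0.2 kg. Grip the block across its 32 mm
- screw_jar_centre (a point): white-capped jar of screws, 47 mm in diameter, 58 mm tall, left standing in the back left pocket; this point is on its axis half-way up (29 mm). About 0.11 kg. (The bench's right edge runs from about x 0.40, y -0.30 to x 0.65, y -0.40 m, robot's frame)
- petri_dish_centre (a point): pink petri dish, 56 mm across, 13 mm high, a bystander; point in its middle
- brown_bottle_centre (a point): brown bottle with a white cap, 50 mm across, 104 mm tall, a bystander; point in its middle
There are look-alikes about, which are no part of the job. Leave any brown look-alike of the part that bears chamber_3_centre alone. Leave any brown look-alike of the part that bears chamber_4_centre alone.

How it is judged:
By the outcome, as a careful person would: the job done as asked, in the order asked, and still so for the second after the job is handed in, with the robot touching nothing.
Of chamber_1, chamber_2, chamber_3, chamber_4 only 2 to 4 are there at a start; the rules pass over those that are not, and their reading is None.
At some moment in a run one of chamber_1, chamber_2, chamber_3, chamber_4 may be knocked a few centimetres aside while the robot is not near it.
It also fails if it takes over 210 s, if anything falls off the work surface, if the arm or the gripper's body presses on something with over 40 N, if the wrist force passes 120 N, or if a joint passes its speed limit or range.

## Working session

There is one attempt and no reset: what is moved stays moved. The work goes in short steps, Python scripts to look and compute and a tool call to move; the robot and the scene stay as the last step left them, time stands still between calls to the robot, and variables do not carry over. Pictures are saved under pics/ and viewed, at most 14 in all, crops included, and the job is handed in when it is done.

Besides the shell and the picture viewer there is one more tool, called after ">>>" as name(argument=value, ...), one argument or row to a line, values as JSON. jog_arm: Moves the arm, as the interface text tells. Its arguments: {"type":"object","properties":{"gripper":{"type":"array"},"offset":{"type":"array"},"twist":{"type":"array"},"squeeze":{"type":"number"}},"required":["gripper","offset","twist"]}

```bash
mkdir -p pics
cat > h.py <<'E'
import numpy as np, cv2
from workcell import env
def cam(n):
    d=env.read_camera(n); im=d["image"]; f=im.shape[0]/2/np.tan(np.radians(d["fovy"])/2)
    z=d["z_map"]; v,u=np.mgrid[:im.shape[0],:im.shape[1]]
    P=np.stack([(u-d["cx"])/f*z,-(v-d["cy"])/f*z,-z,np.ones_like(z)],-1)@np.array(d["cam_to_world"]).T
    P=P[...,:3]; P[z==0]=np.nan
    return im,P,d
def save(n,im,s=1.5): cv2.imwrite(n,cv2.resize(im[...,::-1],None,fx=s,fy=s,interpolation=cv2.INTER_CUBIC))
E
python3 - <<'E'
from h import *
for n in("top","side"):
    im,P,d=cam(n); save(f"pics/{n}0.png",im); np.savez(f"{n}0.npz",im=im,P=P)
    print(n,{k:v for k,v in d.items() if k not in("image","z_map")})
s=env.get_state();print(s)
E
```

```text
top {'fovy': 47.561530853769966, 'cx': 258.8902998292914, 'cy': 187.38369985950501, 'cam_to_world': array([[-0.02461863,  0.98593681, -0.16529528,  0.29856225],
       [-0.99937059, -0.02849623, -0.02112792,  0.062507  ],
       [-0.02554109,  0.1646711 ,  0.98601779,  1.26601212],
       [ 0.        ,  0.        ,  0.        ,  1.        ]])}
side {'fovy': 52.32167324847839, 'cx': 259.95049682275265, 'cy': 189.25116221369674, 'cam_to_world': array([[-0.43729664,  0.77915655, -0.44909545, -0.02793638],
       [-0.89930901, -0.38101175,  0.21464704,  0.30362914],
       [-0.003867  ,  0.49774001,  0.86731766,  1.13415244],
       [ 0.        ,  0.        ,  0.        ,  1.        ]])}
{'clock': 0.1, 'joint_pos': array([-1.34559253e+00,  3.13940434e-01,  4.51078748e-02,  1.30359260e+00,
       -5.86774739e-06,  1.43121404e+00]), 'qvel': array([-0.00071342, -0.00169296,  0.00236782,  0.00077927, -0.00144326,
        0.00040054]), 'tau': array([ 2.00072274e-03, -4.81724417e+01,  2.99244189e+01,  1.27627992e-02,
       -1.92684238e-04, -6.45176755e-06]), 'tcp_pos': array([ 0.20502954, -0.53672786,  0.23049568]), 'orientation': array([-8.13544502e-04,  9.83412124e-01,  1.81383382e-01, -3.77863111e-05]), 'wrist_force': array([ 0.69416644, -0.18207006,  0.90698255]), 'ft_torque': array([-0.01206329,  0.00395478,  0.04142663]), 'grip_force': 0.0, 'finger_gap': 0.0851297120321321}
```

View pics/top0.png

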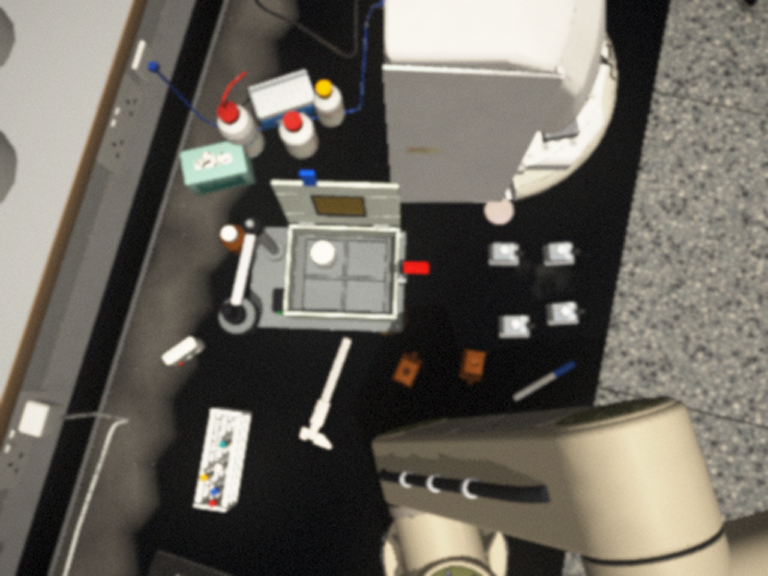

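View pics/side0.png

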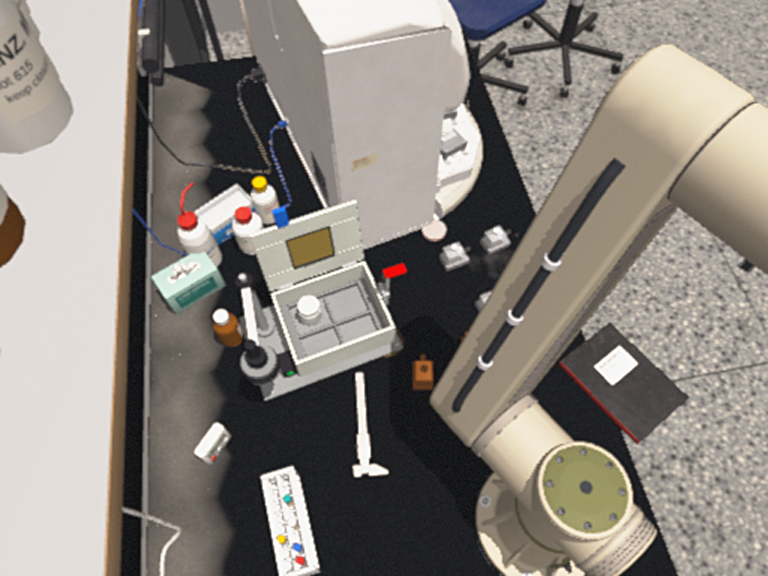

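Top view (1.5x pixels) shows four grey chambers at (504,254), (560,252), (515,326) and (563,313). Each is grey with a clear block and screw, so these fit. The brown look-alikes at (407,370) and (473,365) stay put. The jar is at (322,252), the clamp handle at (415,268), the lamp head at (238,315), the tongue at (308,177), and the petri dish at (498,212). The side view agrees. Next I'll measure and enlarge the chambers.

```bash
cat >> h.py <<'E'
def rect(p):
    (c,s,a)=cv2.minAreaRect((p[:,:2]*1000).astype(np.float32)); return np.round(c,1),np.round(s,1),round(a,1)
def chambers(P,cs,r=.045):
    for c in cs:
        m=(np.hypot(P[...,0]-c[0],P[...,1]-c[1])<r)
        q=P[m]; 
        for lo,hi in((.007,.022),(.024,.036),(.038,.050),(.052,.064)):
            p=q[(q[:,2]>lo)&(q[:,2]<hi)]
            if len(p)>3: print(c,lo,len(p),rect(p),np.round(np.median(p,0)*1000,1))
E
python3 - <<'E'
from h import *
d=np.load("top0.npz"); im,P=d["im"],d["P"]
def at(u,v): return P[int(round(v/1.5)),int(round(u/1.5))]
for n,u,v in [("jar",322,252),("clamp",415,268),("lamphead",238,317),("post",250,226),("tongue",308,177),("petri",498,212),("brown",230,235),("box c",345,273),("b1",407,370),("b2",473,365),("bench",300,360)]: print(n,np.round(at(u,v)*1000))
cs=[at(504,254),at(560,252),at(515,326),at(563,313)]
chambers(P,[np.round(c[:2],3) for c in cs])
c0=at(345,273)
m=(abs(P[...,0]-c0[0])<.12)&(abs(P[...,1]-c0[1])<.118)&(P[...,2]>.070)&(P[...,2]<.084)
p=P[m];print("walls",len(p),rect(p),np.median(p[:,2]))
h=np.zeros(m.shape,np.uint8);h[m]=255
cr=im[150:235,310:400];save("pics/cr0.png",np.hstack([cr,]),7)
s0=np.load("side0.npz");np.set_printoptions(suppress=True)
E
```

```text
jar [560. 211.  62.]
clamp [505.  39. 155.]
lamphead [424. 331. 212.]
post [571. 310. 225.]
tongue [634. 207. 281.]
petri [ 642. -130.   12.]
brown [587. 377. 102.]
box c [526. 173.  21.]
b1 [334.  59.  60.]
b2 [342. -62.  56.]
bench [361. 264.   0.]
[ 0.55  -0.132] 0.007 83 (array([ 547.9, -133.1]), array([55.9, 52.3]), 88.2) [ 540.6 -130.3   15.9]
[ 0.55  -0.132] 0.024 37 (array([ 548.9, -137.5]), array([62.2, 28.1]), 78.6) [ 549.4 -143.3   29. ]
[ 0.55  -0.132] 0.038 148 (array([ 554.3, -138.4]), array([58.3, 32.3]), 87.7) [ 552.7 -127.2   46.7]
[ 0.55  -0.132] 0.052 24 (array([ 558.3, -133.1]), array([12.1, 24.6]), 44.2) [ 555.5 -130.1   59.1]
[ 0.547 -0.234] 0.007 81 (array([ 547., -240.]), array([53.2, 57. ]), 5.4) [ 537.5 -228.3   15.8]
[ 0.547 -0.234] 0.024 38 (array([ 547. , -244.6]), array([59.5, 27.4]), 86.3) [ 549.2 -260.3   31.8]
[ 0.547 -0.234] 0.038 133 (array([ 552.4, -239.6]), array([32.8, 48.3]), 2.5) [ 549.7 -231.8   46.5]
[ 0.547 -0.234] 0.052 26 (array([ 553.1, -240.6]), array([13.2, 28.1]), 10.4) [ 552.5 -235.7   59.9]
[ 0.411 -0.141] 0.007 80 (array([ 421.5, -144.7]), array([62.8, 52.9]), 88.2) [ 401.1 -139.7   16.5]
[ 0.411 -0.141] 0.024 29 (array([ 410., -150.]), array([59.9, 28.7]), 80.3) [ 415.5 -169.4   30.3]
[ 0.411 -0.141] 0.038 148 (array([ 413.8, -150.5]), array([57.2, 31.3]), 88.7) [ 412.5 -139.4   46.5]
[ 0.411 -0.141] 0.052 21 (array([ 414. , -142.1]), array([11.5, 11.9]), 0.1) [ 413.9 -142.1   59. ]
[ 0.431 -0.231] 0.007 88 (array([ 434.7, -238.5]), array([71.6, 61.2]), 13.4) [ 423.4 -227.7   16.9]
[ 0.431 -0.231] 0.024 37 (array([ 432.1, -243.2]), array([61.1, 28.4]), 84.5) [ 435.5 -260.6   31.6]
[ 0.431 -0.231] 0.038 141 (array([ 436.6, -240.4]), array([52.7, 31.4]), 89.9) [ 435.6 -232.6   46.8]
[ 0.431 -0.231] 0.052 21 (array([ 433.6, -236.7]), array([19.1, 11.6]), 31.9) [ 436.3 -234.8   59. ]
walls 681 (array([521.4, 170.9]), array([219.2, 173.3]), 86.2) 0.07813143881633233
```

View pics/cr0.png

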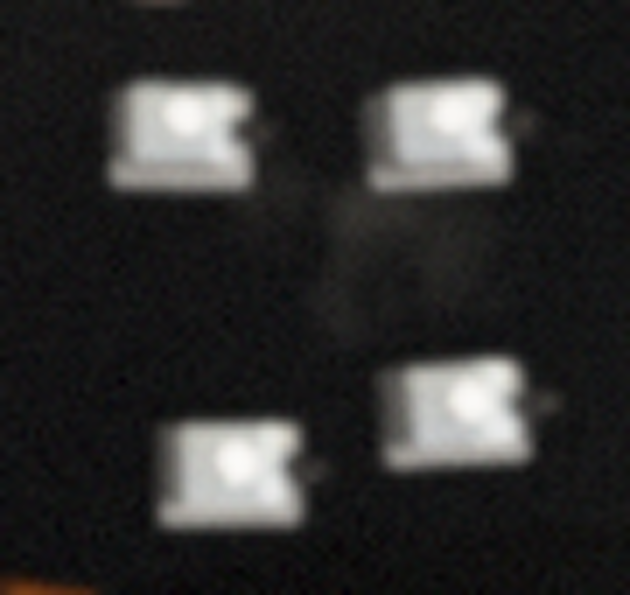

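The crop shows four grey chambers, all upright with their knobs to the right (-y), none brown. Yaw is within a few degrees. Next I fit the station, lid, clamp and lamp.

```bash
cat > st.py <<'E'
from h import *
from scipy.optimize import minimize
np.set_printoptions(suppress=True,precision=1)
d=np.load("top0.npz"); P=d["P"]*1000; im=d["im"].astype(int)
q=P[(abs(P[...,0]-521)<125)&(abs(P[...,1]-171)<118)&(P[...,2]>74)&(P[...,2]<82)][:,:2]
def loc(t,p):
    c,s=np.cos(t[2]),np.sin(t[2]); e=p-t[:2]; return np.c_[e@[c,s],e@[-s,c]]
def f(t):
    l=loc(t,q); o=np.maximum(abs(l[:,0]-3)-82,abs(l[:,1])-101)  # 0 = wall middle
    return np.minimum(abs(o),8).sum()
best=min((minimize(f,[x,y,a],method="Nelder-Mead",options=dict(initial_simplex=[[x,y,a],[x+6,y,a],[x,y+6,a],[x,y,a+.03]])) for x in(515,522,528) for y in(165,171,177) for a in(-.05,0,.05)),key=lambda r:r.fun)
t=best.x; print("station",t[:2],"yaw deg",np.degrees(t[2]),best.fun/len(q),len(q))
def L(p): return np.c_[loc(t,p[:,:2]),p[:,2]]
A=P.reshape(-1,3); C=im.reshape(-1,3); l=L(A)
def rep(n,m): 
    x=l[m]; print(n,m.sum(),"st",np.median(x,0),"lo",x.min(0),"hi",x.max(0),"w",np.median(A[m],0))
near=(abs(l[:,0])<260)&(abs(l[:,1])<300)
rep("red",near&(C[:,0]>170)&(C[:,1]<60)&(C[:,2]<60)&(l[:,2]>20)&(l[:,1]<0)&(l[:,0]<90))
rep("blue",near&(C[:,2]>120)&(C[:,0]<60)&(l[:,2]>200))
m=near&(l[:,2]>110)&(l[:,0]>70)&(l[:,0]<200)&(abs(l[:,1])<100); rep("lid",m)
x=l[m&(l[:,2]>130)]; print("lid fit x=a+b z",np.polyfit(x[:,2],x[:,0],1))
rep("lampgrip",near&(l[:,2]>235)&(l[:,1]>110)&(l[:,0]<20))
rep("lamphead",near&(l[:,2]>196)&(l[:,2]<216)&(l[:,1]>110)&(l[:,0]<-70))
rep("post",near&(l[:,2]>215)&(l[:,1]>110)&(l[:,0]>20)&(l[:,0]<90))
rep("jar",(abs(l[:,0]-39)<30)&(abs(l[:,1]-41)<30)&(l[:,2]>55)&(l[:,2]<75))
print(cv2.minEnclosingCircle(A[(abs(l[:,0]-39)<30)&(abs(l[:,1]-41)<30)&(l[:,2]>60)&(l[:,2]<72)][:,:2].astype(np.float32)))
for n,u in dict(window=(0,0),FL=(-39,41),FR=(-39,-41),BL=(39,41),BR=(39,-41)).items():
    c,s=np.cos(t[2]),np.sin(t[2]); print(n,t[0]+c*u[0]-s*u[1],t[1]+s*u[0]+c*u[1])
E
python3 st.py
```

```text
station [516.8 175.7] yaw deg -3.4980283244759547 1.6172483095415224 551
red 114 st [   0.2 -137.1  152.6] lo [  -8.5 -158.   146.2] hi [   9.1 -116.2  158.3] w [508.9  38.9 152.6]
blue 85 st [114.4  38.5 287.5] lo [109.3  28.1 262.2] hi [123.6  51.2 296.9] w [633.4 207.1 287.5]
lid 2647 st [107.6 -30.7 223.1] lo [  92.4 -100.   110.1] hi [200.   99.9 577.5] w [624.6 138.5 223.1]
lid fit x=a+b z [ 0.2 73.4]
lampgrip 8405 st [-71.2 195.6 731.3] lo [-260.   151.4  235.9] hi [ 20.  238.5 759.9] w [457.5 377.5 731.3]
lamphead 133 st [-94.9 154.  210.2] lo [-114.   142.7  197. ] hi [-70.3 177.3 215.6] w [431.1 334.8 210.2]
post 4185 st [ 56.4 187.3 731.6] lo [ 20.  124.3 215.1] hi [ 90.  244.8 758.6] w [584.5 359.5 731.6]
jar 188 st [38.9 39.8 66.3] lo [18.3 20.3 55.1] hi [61.5 60.8 73.1] w [558.2 213.3  66.3]
((558.8886108398438, 213.35101318359375), 21.318098068237305)
window 516.763709763395 175.7069428099943
FL 480.3379525657991 219.01010912126756
FR 475.33478886650664 137.16288343219438
BL 558.1926306602833 214.25100218779423
BR 553.1894669609909 132.40377649872104
```

The station is at (517,176) mm with a yaw of -3.5°. The jar at (39,40) in station axes and the tongue at y 38.5 agree with the given sizes. First move is to go above the jar, with the fingers closing along the station's y.

>>> jog_arm(
  gripper=[0.75,0.75,0.75,0.75,0.75,0.75,0.75,0.75],
  offset=[
    [2,4.5,1],
    [4,9,1.5],
    [6.3,14,2],
    [8.5,18.5,2],
    [11,23.3,2],
    [13.2,28,2],
    [15.5,32.8,2],
    [17.7,37.5,2],
  ],
  twist=[10,20,30,40,50,60,70,80],
)

```text
clock: 1.1
tcp_pos: [0.3824, -0.1605, 0.2512]
orientation: [0.0, 0.635, 0.773, 0.0]
wrist_force: [0.1, -1.0, -0.0]
finger_gap: 0.0638
grip_force: 0.0
```

>>> jog_arm(
  gripper=[0.75,0.75,0.75,0.75,0.75,0.75,0.75,0.75],
  offset=[
    [2.4,5.2,0],
    [4.8,10.5,0],
    [7.2,16,0],
    [9.6,21.5,0],
    [12,27,0],
    [14.5,32.5,0],
    [17.65,37.5,0],
    [17.65,37.5,0],
  ],
  twist=[10,20,30,40,50,60,70,75.5],
)

```text
clock: 2.1
tcp_pos: [0.5596, 0.2163, 0.249]
orientation: [-0.001, 0.027, 1.0, 0.0]
wrist_force: [-0.9, 0.1, 0.5]
finger_gap: 0.0638
grip_force: 0.0
```

>>> jog_arm(
  gripper=[0.75,0.75,0.75,0.75,0.75,0.75,0.75,0.75],
  offset=[
    [0,0,0],
    [0,0,0],
    [0,0,-3],
    [0,0,-6],
    [0,0,-9],
    [0,0,-11],
    [0,0,-11],
    [0,0,-11],
  ],
  twist=[0,0,0,0,0,0,0,0],
)

```text
clock: 3.1
tcp_pos: [0.5592, 0.2124, 0.1426]
orientation: [0.001, 0.032, 0.999, 0.0]
wrist_force: [0.7, 0.4, -0.3]
finger_gap: 0.0645
grip_force: 0.0
```

>>> jog_arm(
  gripper=[0.75,0.75,0.75,0.75,0.75,0.75,0.75,0.75],
  offset=[
    [0,0,-2],
    [0,0,-4],
    [0,0,-6],
    [0,0,-8],
    [0,0,-9.5],
    [0,0,-10.8],
    [0,0,-10.8],
    [0,0,-10.8],
  ],
  twist=[0,0,0,0,0,0,0,0],
)

```text
clock: 4.1
tcp_pos: [0.5591, 0.2129, 0.0339]
orientation: [0.0, 0.031, 1.0, 0.0]
wrist_force: [-0.1, -0.2, -0.6]
finger_gap: 0.0641
grip_force: 0.0
```

>>> jog_arm(
  gripper=[0.4,0.4,0.4,0.4,0.4,0.4,0.4,0.4],
  offset=[
    [0,0,0],
    [0,0,0],
    [0,0,0],
    [0,0,0],
    [0,0,0],
    [0,0,0],
    [0,0,1],
    [0,0,3],
  ],
  twist=[0,0,0,0,0,0,0,0],
  squeeze=40,
)

```text
clock: 5.1
tcp_pos: [0.5573, 0.2125, 0.0628]
orientation: [-0.001, 0.031, 1.0, -0.0]
wrist_force: [-0.3, -0.1, -1.8]
finger_gap: 0.0454
grip_force: 41.1
```

>>> jog_arm(
  gripper=[0.4,0.4,0.4,0.4,0.4,0.4,0.4,0.4],
  offset=[
    [0,0,3],
    [0,0,7],
    [0,0,11],
    [0,0,13],
    [0,-3,13],
    [0,-7,13],
    [0,-12,13],
    [0,-17,13],
  ],
  twist=[0,0,0,0,0,0,0,0],
)

```text
clock: 6.1
tcp_pos: [0.5582, 0.0416, 0.1935]
orientation: [-0.0, 0.031, 1.0, 0.0]
wrist_force: [0.7, -0.2, -1.5]
finger_gap: 0.0453
grip_force: 41.2
```

>>> jog_arm(
  gripper=[0.4,0.4,0.4,0.4,0.4,0.4,0.4,0.4],
  offset=[
    [0,-3,0],
    [0,-6.3,0],
    [0,-6.3,-3],
    [0,-6.3,-7],
    [0,-6.3,-11],
    [0,-6.3,-14],
    [0,-6.3,-15],
    [0,-6.3,-15],
  ],
  twist=[0,0,0,0,0,0,0,0],
)

```text
clock: 7.1
tcp_pos: [0.5583, -0.0201, 0.0433]
orientation: [-0.001, 0.031, 1.0, 0.0]
wrist_force: [0.4, -0.0, -0.0]
finger_gap: 0.0454
grip_force: 41.2
```

>>> jog_arm(
  gripper=[0.4,0.4,0.4,0.4,0.75,0.75,0.75,0.75],
  offset=[
    [0,0,-1],
    [0,0,-1.6],
    [0,0,-1.6],
    [0,0,-1.6],
    [0,0,-1.6],
    [0,0,-1.6],
    [0,0,1],
    [0,0,5],
  ],
  twist=[0,0,0,0,0,0,0,0],
)

```text
clock: 8.1
tcp_pos: [0.5574, -0.02, 0.0929]
orientation: [-0.002, 0.031, 1.0, 0.0]
wrist_force: [1.6, -1.1, 0.9]
finger_gap: 0.0641
grip_force: 0.0
```

>>> jog_arm(
  gripper=[0.58,0.58,0.58,0.58,0.58,0.58,0.58,0.58],
  offset=[
    [0,0,5],
    [-0.3,-2,8],
    [-0.3,-5,8],
    [-0.3,-8,8],
    [-0.3,-11,8],
    [-0.3,-11,8],
    [-0.3,-11,8],
    [-0.3,-11,8],
  ],
  twist=[0,-10,-20,-30,-40,-50,-60,-70],
)

```text
clock: 9.1
tcp_pos: [0.5557, -0.1304, 0.1735]
orientation: [0.0, 0.601, 0.799, 0.0]
wrist_force: [-1.1, -0.1, 0.3]
finger_gap: 0.0497
grip_force: 0.0
```

Run:
```python
from h import *
for n in("top","side"):
    im,P,d=cam(n); np.savez(f"{n}1.npz",im=im,P=P)
    save(f"pics/{n}1.png",im)
    print(n); chambers(P,[(.555,-.134),(.552,-.239),(.414,-.145),(.436,-.238)],.05)
    m=(np.hypot(P[...,0]-.559,P[...,1]+.02)<.04)&(P[...,2]>.05)&(P[...,2]<.065);print("jar",m.sum(),rect(P[m]),np.median(P[m][:,2])) if m.sum() else 0
```

```text
top
(0.555, -0.134) 0.007 8 (array([ 570.9, -100.4]), array([ 7.1, 22.1]), 1.7) [ 572.3 -107.3   14.3]
jar 181 (array([558.4, -19. ]), array([41.3, 41.7]), 23.3) 0.05838922443957695
side
(0.436, -0.238) 0.007 55 (array([ 418.9, -237.6]), array([57.6, 16.9]), 81.8) [ 418.  -229.9   15.2]
(0.436, -0.238) 0.024 33 (array([ 426.5, -245. ]), array([17.8, 63.8]), 10.0) [ 419.9 -240.2   30.7]
(0.436, -0.238) 0.038 77 (array([ 430.5, -233.5]), array([27.3, 40.4]), 0.1) [ 426.2 -228.2   44.7]
(0.436, -0.238) 0.052 13 (array([ 432.4, -232.8]), array([ 7.2, 14.8]), 2.3) [ 431.7 -232.2   57.3]
```

View pics/side1.png

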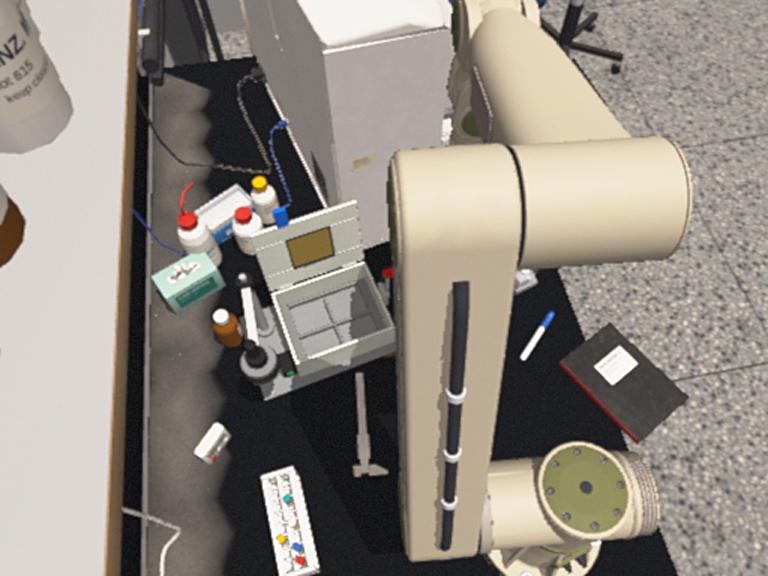

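The side view shows the jar gone from the box, and the depth reading confirms it stands at (558,-19) with its top at 58 mm. The gripper is over chamber A, so I descend and grip.

>>> jog_arm(
  gripper=[0.58,0.58,0.58,0.58,0.58,0.58,0.58,0.58],
  offset=[
    [0,0,0],
    [0,0,-3],
    [0,0,-6],
    [0,0,-9],
    [0,0,-12],
    [0,0,-14],
    [0,0,-15.2],
    [0,0,-15.2],
  ],
  twist=[-10,-17.5,-17.5,-17.5,-17.5,-17.5,-17.5,-17.5],
)

```text
clock: 10.2
tcp_pos: [0.5551, -0.13, 0.0208]
orientation: [-0.001, 0.713, 0.701, -0.0]
wrist_force: [1.0, -0.5, 0.4]
finger_gap: 0.0495
grip_force: 0.0
```

>>> jog_arm(
  gripper=[0.25,0.25,0.25,0.25,0.25,0.25,0.25,0.25],
  offset=[
    [0,0,0],
    [0,0,0],
    [0,0,0],
    [0,0,0],
    [0,0,0],
    [0,0,2],
    [0,0,5],
    [0,0,8],
  ],
  twist=[0,0,0,0,0,0,0,0],
  squeeze=50,
)

```text
clock: 11.2
tcp_pos: [0.5549, -0.1299, 0.1015]
orientation: [-0.001, 0.714, 0.7, -0.0]
wrist_force: [0.0, -0.1, -1.3]
finger_gap: 0.0311
grip_force: 50.0
```

>>> jog_arm(
  gripper=[0.25,0.25,0.25,0.25,0.25,0.25,0.25,0.25],
  offset=[
    [0,0,4],
    [0,2,8],
    [0,6,10],
    [0,11,10],
    [0,16,10],
    [0,21,10],
    [0,26,10],
    [0,30,10],
  ],
  twist=[0,0,0,0,0,0,0,0],
)

```text
clock: 12.2
tcp_pos: [0.5549, 0.1717, 0.2008]
orientation: [-0.0, 0.713, 0.701, -0.0]
wrist_force: [0.6, -0.9, -1.7]
finger_gap: 0.0311
grip_force: 50.0
```

>>> jog_arm(
  gripper=[0.25,0.25,0.25,0.25,0.25,0.25,0.25,0.25],
  offset=[
    [0.2,3,0],
    [0.3,4.8,0],
    [0.3,4.8,0],
    [0.3,4.8,-4],
    [0.3,4.8,-8],
    [0.3,4.8,-12],
    [0.3,4.8,-14],
    [0.3,4.8,-14],
  ],
  twist=[-2.4,-2.4,-2.4,-2.4,-2.4,-2.4,-2.4,-2.4],
)

```text
clock: 13.2
tcp_pos: [0.5557, 0.216, 0.059]
orientation: [-0.002, 0.729, 0.685, -0.003]
wrist_force: [-5.4, 0.0, -2.5]
finger_gap: 0.0313
grip_force: 50.7
```

A -5 N force in x suggests the gripper or wrist is brushing the lid. The pocket has slack, so I shift forward.

>>> jog_arm(
  gripper=[0.25,0.25,0.25,0.25,0.25,0.25,0.25,0.25],
  offset=[
    [-0.8,0,0.5],
    [-0.8,0,0.5],
    [-0.8,0,0.5],
    [-0.8,0,0.5],
    [-0.8,0,0.5],
    [-0.8,0,0.5],
    [-0.8,0,0.5],
    [-0.8,0,0.5],
  ],
  twist=[0,0,0,0,0,0,0,0],
)

```text
clock: 14.2
tcp_pos: [0.5506, 0.2178, 0.0662]
orientation: [0.0, 0.728, 0.685, -0.0]
wrist_force: [-0.7, -0.0, -2.6]
finger_gap: 0.031
grip_force: 50.2
```

Run:
```python
from h import *
im,P,d=cam("side"); save("pics/side2.png",im[100:300,100:360],3); np.savez("side2.npz",im=im,P=P)
```

```text
(no output)
```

View pics/side2.png

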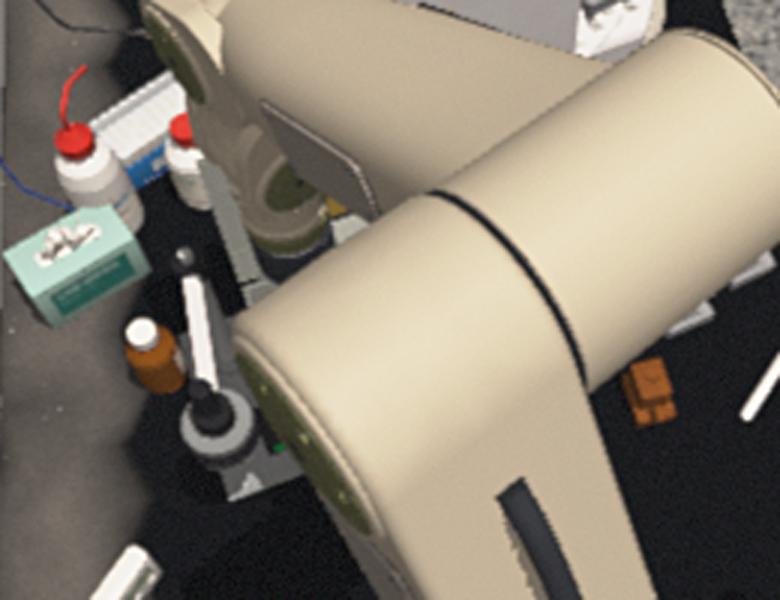

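The side view shows the wrist close to the lid but now free of it. I lower the chamber the rest of the way.

>>> jog_arm(
  gripper=[0.25,0.25,0.25,0.25,0.25,0.25,0.25,0.25],
  offset=[
    [-0.2,0,-1],
    [-0.2,0,-2],
    [-0.2,0,-3],
    [-0.2,0,-3.6],
    [-0.2,0,-3.9],
    [-0.2,0,-3.9],
    [-0.2,0,-3.9],
    [-0.2,0,-3.9],
  ],
  twist=[0,0,0,0,0,0,0,0],
)

```text
clock: 15.25
tcp_pos: [0.5479, 0.2176, 0.0304]
orientation: [0.0, 0.728, 0.685, 0.0]
wrist_force: [-9.7, -3.6, 23.6]
finger_gap: 0.0311
grip_force: 53.5
```

>>> jog_arm(
  gripper=[0.25,0.25,0.25,0.25,0.25,0.25,0.25,0.25],
  offset=[
    [-0.2,0,1],
    [-0.2,0,1],
    [-0.2,0,1],
    [-0.2,0,0.5],
    [-0.2,0,0.3],
    [-0.2,0,0.3],
    [-0.2,0,0.3],
    [-0.2,0,0.3],
  ],
  twist=[0,0,0,0,0,0,0,0],
)

```text
clock: 16.25
tcp_pos: [0.5464, 0.2177, 0.0305]
orientation: [-0.0, 0.728, 0.685, -0.0]
wrist_force: [-2.4, -1.2, 4.6]
finger_gap: 0.0311
grip_force: 51.1
```

>>> jog_arm(
  gripper=[0.5,0.5,0.5,0.5,0.5,0.5,0.5,0.5],
  offset=[
    [0,0,0],
    [0,0,0],
    [0,0,0],
    [0,0,1],
    [0,0,4],
    [0,0,8],
    [0,0,12],
    [0,0,17],
  ],
  twist=[0,0,0,0,0,0,0,0],
)

```text
clock: 17.25
tcp_pos: [0.5461, 0.2176, 0.2018]
orientation: [-0.0, 0.728, 0.685, -0.0]
wrist_force: [0.3, 0.4, -0.2]
finger_gap: 0.0428
grip_force: 0.0
```

>>> jog_arm(
  gripper=[0.58,0.58,0.58,0.58,0.58,0.58,0.58,0.58],
  offset=[
    [-1,-5,0],
    [-3,-10,0],
    [-5,-15.5,0],
    [-7,-21,0],
    [-9,-26,0],
    [-10,-31,0],
    [-10.5,-33,0],
    [-10.5,-33,0],
  ],
  twist=[0,0,0,0,0,0,0,0],
)

```text
clock: 18.25
tcp_pos: [0.4415, -0.1136, 0.2011]
orientation: [0.001, 0.729, 0.684, 0.0]
wrist_force: [-0.4, 0.5, -0.4]
finger_gap: 0.0495
grip_force: 0.0
```

Run:
```python
from h import *
for n in("top","side"):
    im,P,d=cam(n); save(f"pics/{n}3.png",im); np.savez(f"{n}3.npz",im=im,P=P)
    print(n);chambers(P,[(.547,.214)],.036); chambers(P,[(.552,-.239),(.414,-.145),(.436,-.238)],.05)
```

```text
top
(0.547, 0.214) 0.007 139 (array([548.1, 213.3]), array([68.7, 69.3]), 87.1) [530.6 211.1  10.9]
(0.547, 0.214) 0.024 58 (array([533.9, 207.4]), array([40.3, 62.7]), 33.2) [531.6 198.4  26.7]
(0.547, 0.214) 0.038 45 (array([543.5, 209.2]), array([59.8, 26. ]), 87.5) [542.4 198.9  43.4]
(0.547, 0.214) 0.052 120 (array([546.7, 219.3]), array([37.8, 30. ]), 89.5) [544.2 218.   55.7]
side
(0.547, 0.214) 0.007 94 (array([540.1, 211.8]), array([56.6, 67.9]), 15.9) [526.3 212.1  17.6]
(0.547, 0.214) 0.024 50 (array([538.9, 215.3]), array([55.6, 45.6]), 82.6) [529.3 214.6  26.8]
(0.547, 0.214) 0.038 41 (array([540., 209.]), array([56.8, 31. ]), 79.0) [532.3 216.4  44.1]
(0.547, 0.214) 0.052 83 (array([543.7, 220. ]), array([38.7, 31.4]), 84.7) [542.1 222.3  54.3]
```

View pics/top3.png

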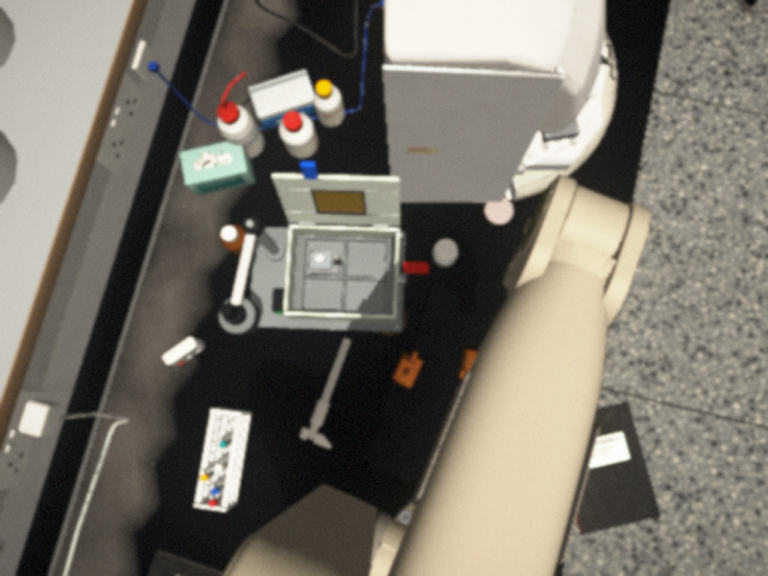

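The top view shows chamber A standing in the back left pocket (block top about 55 mm) and the jar standing at (445,252). The arm hides the remaining chambers, so I swing left to look before the next grasp.

>>> jog_arm(
  gripper=[0.58,0.58,0.58,0.58,0.58,0.58,0.58,0.58],
  offset=[
    [1,5,0],
    [2,11,0],
    [3,17,0],
    [4,22,0],
    [4,27,0],
    [4,30,0],
    [4,30,0],
    [4,30,0],
  ],
  twist=[0,0,0,0,0,0,0,0],
)

```text
clock: 19.35
tcp_pos: [0.4811, 0.1883, 0.2003]
orientation: [0.0, 0.728, 0.686, -0.0]
wrist_force: [0.2, -0.5, 0.4]
finger_gap: 0.0494
grip_force: 0.0
```

Run:
```python
from h import *
im,P,d=cam("top"); save(f"pics/top4.png",im); np.savez(f"top4.npz",im=im,P=P)
chambers(P,[(.552,-.239),(.414,-.145),(.436,-.238)],.05)
m=(P[...,2]>.052)&(P[...,2]<.066)&(P[...,1]<-.06)&(P[...,0]>.3)&(P[...,0]<.66)
n,l,s,c=cv2.connectedComponentsWithStats(m.astype(np.uint8))
for i in range(1,n):
    if s[i,4]>6: print(s[i,4],c[i],np.round(P[l==i].mean(0)*1000))
```

```text
(0.552, -0.239) 0.007 93 (array([ 552.2, -238.9]), array([79.8, 67.5]), 43.0) [ 537.7 -225.9   15.7]
(0.552, -0.239) 0.024 39 (array([ 546.5, -243.6]), array([60.5, 29.9]), 81.6) [ 551.  -259.4   32.2]
(0.552, -0.239) 0.038 132 (array([ 552.1, -235.1]), array([33.2, 41.6]), 1.5) [ 549.6 -231.9   47. ]
(0.552, -0.239) 0.052 24 (array([ 552.5, -235.3]), array([14.3, 13.2]), 83.7) [ 552.6 -236.5   58.5]
(0.414, -0.145) 0.007 85 (array([ 421.3, -143.7]), array([64.2, 61.7]), 84.0) [ 401.5 -138.8   16.2]
(0.414, -0.145) 0.024 29 (array([ 417.3, -151.4]), array([58.5, 22.4]), 89.1) [ 415.6 -171.6   31.8]
(0.414, -0.145) 0.038 142 (array([ 414. , -141.7]), array([39.7, 31.2]), 88.2) [ 412.8 -139.9   46.5]
(0.414, -0.145) 0.052 22 (array([ 411.9, -135.4]), array([13.2, 25.3]), 21.1) [ 414.  -142.    58.8]
(0.436, -0.238) 0.007 90 (array([ 440.2, -233. ]), array([73.2, 52.1]), 82.4) [ 426.1 -226.    16.3]
(0.436, -0.238) 0.024 40 (array([ 431.1, -242.3]), array([62. , 28.1]), 83.2) [ 434.9 -248.1   33.1]
(0.436, -0.238) 0.038 135 (array([ 436.6, -234.3]), array([40.5, 31.7]), 89.7) [ 435.4 -230.7   46.7]
(0.436, -0.238) 0.052 21 (array([ 437.2, -239. ]), array([12.1, 20.8]), 12.1) [ 436.4 -235.    60. ]
25 [373.6  166.04] [ 552. -236.   59.]
20 [376.05 207.05] [ 436. -235.   59.]
22 [342.90909091 215.90909091] [ 414. -142.   60.]
19 [316.47368421 240.89473684] [348. -66.  59.]
```

Nothing has moved. Next is chamber B at (552,-236), bound for the back right pocket.

>>> jog_arm(
  gripper=[0.58,0.58,0.58,0.58,0.58,0.58,0.58,0.58],
  offset=[
    [0.5,-5,0],
    [1,-10.5,0],
    [2,-16,0],
    [3,-21.5,0],
    [4,-27,0],
    [5.5,-32.5,0],
    [6.5,-38,0],
    [7.1,-42.4,0],
  ],
  twist=[0,0,0,0,5,5,5,5],
)

```text
clock: 20.4
tcp_pos: [0.552, -0.2397, 0.2003]
orientation: [0.0, 0.699, 0.715, -0.0]
wrist_force: [-0.3, 1.8, 0.3]
finger_gap: 0.0495
grip_force: 0.0
```

>>> jog_arm(
  gripper=[0.58,0.58,0.58,0.58,0.58,0.58,0.58,0.58],
  offset=[
    [0,0,0],
    [0,0,-4],
    [0,0,-8],
    [0,0,-12],
    [0,0,-15],
    [0,0,-17],
    [0,0,-18],
    [0,0,-18],
  ],
  twist=[0,0,0,0,0,0,0,0],
)

```text
clock: 21.4
tcp_pos: [0.552, -0.2358, 0.0201]
orientation: [-0.001, 0.698, 0.716, -0.0]
wrist_force: [0.0, -0.1, 0.1]
finger_gap: 0.0495
grip_force: 0.0
```

>>> jog_arm(
  gripper=[0.25,0.25,0.25,0.25,0.25,0.25,0.25,0.25],
  offset=[
    [0,0,0],
    [0,0,0],
    [0,0,0],
    [0,0,0],
    [0,0,0],
    [0,0,3],
    [0,0,7],
    [0,0,11],
  ],
  twist=[0,0,0,0,0,0,0,0],
)

```text
clock: 22.4
tcp_pos: [0.5522, -0.2359, 0.131]
orientation: [-0.001, 0.698, 0.716, -0.0]
wrist_force: [0.3, 1.1, -1.8]
finger_gap: 0.0312
grip_force: 50.0
```

>>> jog_arm(
  gripper=[0.25,0.25,0.25,0.25,0.25,0.25,0.25,0.25],
  offset=[
    [0,2,4],
    [-0.5,6,8],
    [-1,11,8],
    [-1,16.5,8],
    [-1,22,8],
    [-1,27.5,8],
    [-1,33,8],
    [-1,37.3,8],
  ],
  twist=[0,0,0,-5,-5,-5,-5,-5],
)

```text
clock: 23.4
tcp_pos: [0.5421, 0.139, 0.2102]
orientation: [-0.0, 0.728, 0.686, -0.0]
wrist_force: [0.2, 0.0, -1.4]
finger_gap: 0.0311
grip_force: 50.0
```

>>> jog_arm(
  gripper=[0.25,0.25,0.25,0.25,0.25,0.25,0.25,0.25],
  offset=[
    [0,0,0],
    [0,0,0],
    [0,0,-4],
    [0,0,-8],
    [0,0,-12],
    [0,0,-15],
    [0,0,-17],
    [0,0,-17],
  ],
  twist=[0,0,0,0,0,0,0,0],
)

```text
clock: 24.4
tcp_pos: [0.5411, 0.135, 0.0387]
orientation: [-0.001, 0.729, 0.684, -0.002]
wrist_force: [-0.0, -1.3, -0.6]
finger_gap: 0.0308
grip_force: 50.0
```

>>> jog_arm(
  gripper=[0.25,0.25,0.25,0.25,0.25,0.25,0.25,0.25],
  offset=[
    [0,0,-0.5],
    [0,0,-0.8],
    [0,0,-1.1],
    [0,0,-1.1],
    [0,0,-1.1],
    [0,0,-1.1],
    [0,0,-1.1],
    [0,0,-1.1],
  ],
  twist=[0,0,0,0,0,0,0,0],
)

```text
clock: 25.4
tcp_pos: [0.543, 0.1369, 0.0297]
orientation: [0.0, 0.728, 0.685, 0.0]
wrist_force: [-0.5, 1.0, 2.5]
finger_gap: 0.0308
grip_force: 50.4
```

>>> jog_arm(
  gripper=[0.5,0.5,0.5,0.5,0.5,0.5,0.5,0.5],
  offset=[
    [0,0,0],
    [0,0,0],
    [0,0,0],
    [0,0,1],
    [0,0,4],
    [0,0,8],
    [0,0,12],
    [0,0,17],
  ],
  twist=[0,0,0,0,0,0,0,0],
)

```text
clock: 26.4
tcp_pos: [0.542, 0.1367, 0.2008]
orientation: [-0.0, 0.728, 0.685, -0.0]
wrist_force: [1.1, 0.4, 0.6]
finger_gap: 0.0426
grip_force: 0.0
```

```bash
cat > look.py <<'E'
from h import *
im,P,d=cam("top"); np.savez("topL.npz",im=im,P=P)
m=(P[...,2]>.052)&(P[...,2]<.066)&(P[...,1]<-.05)&(P[...,0]>.3)&(P[...,0]<.66)
n,l,s,c=cv2.connectedComponentsWithStats(m.astype(np.uint8))
for i in range(1,n):
    if s[i,4]>6:
        p=P[l==i].mean(0); print(s[i,4],c[i],np.round(p*1000),im[l==i].mean(0).round()); chambers(P,[np.round(p[:2],3)],.03)
E
python3 look.py
```

```text
7 [333.28571429 130.57142857] [ 660. -128.   59.] [141. 136. 128.]
[ 0.66  -0.128] 0.007 183 (array([ 652.7, -132.2]), array([40.5, 56.9]), 23.9) [ 650.6 -131.    13.3]
[ 0.66  -0.128] 0.024 21 (array([ 665.2, -128.5]), array([57.6, 12. ]), 88.9) [ 660.7 -120.7   31.6]
[ 0.66  -0.128] 0.038 17 (array([ 662.6, -127.5]), array([ 5.4, 58. ]), 7.6) [ 660.8 -118.3   42.6]
[ 0.66  -0.128] 0.052 22 (array([ 660.1, -128. ]), array([ 5.5, 58.1]), 2.7) [ 660.2 -122.8   58.6]
21 [376. 207.] [ 436. -234.   60.] [241. 239. 236.]
[ 0.436 -0.234] 0.007 62 (array([ 436.4, -234.6]), array([39.8, 48.6]), 3.6) [ 421.6 -215.7   17.1]
[ 0.436 -0.234] 0.024 22 (array([ 430.1, -236. ]), array([52. , 27.4]), 78.7) [ 433.1 -215.5   31.7]
[ 0.436 -0.234] 0.038 132 (array([ 436.8, -234. ]), array([40.4, 31.6]), 89.9) [ 435.4 -231.3   46.7]
[ 0.436 -0.234] 0.052 22 (array([ 437.6, -239.5]), array([25.2, 23.5]), 2.6) [ 436.5 -234.8   59.7]
23 [343.04347826 215.91304348] [ 414. -142.   59.] [242. 241. 238.]
[ 0.414 -0.142] 0.007 68 (array([ 414. , -143.6]), array([54.2, 37.8]), 88.9) [ 398.9 -124.9   16. ]
[ 0.414 -0.142] 0.024 16 (array([ 417., -147.]), array([49.9, 22.3]), 88.7) [ 415.4 -166.6   30.5]
[ 0.414 -0.142] 0.038 134 (array([ 413.9, -141.6]), array([39.7, 31.4]), 88.4) [ 412.1 -139.6   46.3]
[ 0.414 -0.142] 0.052 27 (array([ 416.2, -140.7]), array([23.5, 17.9]), 68.5) [ 414.4 -141.5   58.3]
23 [315.7826087 241.2173913] [347. -64.  58.] [158.  87.  40.]
[ 0.347 -0.064] 0.007 72 (array([345.2, -63.5]), array([41.2, 51.7]), 78.9) [335.4 -50.7  16.8]
[ 0.347 -0.064] 0.024 15 (array([339.5, -51.7]), array([48.8, 18.7]), 20.9) [326.2 -55.   32.3]
[ 0.347 -0.064] 0.038 133 (array([347.1, -64.3]), array([32.2, 39.7]), 78.5) [347.4 -62.7  46.4]
[ 0.347 -0.064] 0.052 26 (array([351.9, -66.7]), array([16.7, 30.9]), 36.7) [347.3 -64.6  58.1]
```

B is in and C and D are unmoved. Next is D to the front left pocket.

>>> jog_arm(
  gripper=[0.58,0.58,0.58,0.58,0.58,0.58,0.58,0.58],
  offset=[
    [-1,-5,0],
    [-2.5,-10,0],
    [-4,-15.5,0],
    [-5.5,-21,0],
    [-7,-26.5,0],
    [-9,-32,0],
    [-10.6,-37.1,0],
    [-10.6,-37.1,0],
  ],
  twist=[0,0,0,0,3.5,3.5,3.5,3.5],
)

```text
clock: 27.45
tcp_pos: [0.4358, -0.2376, 0.1999]
orientation: [0.001, 0.709, 0.705, -0.0]
wrist_force: [-0.6, 0.8, 0.1]
finger_gap: 0.0494
grip_force: 0.0
```

>>> jog_arm(
  gripper=[0.58,0.58,0.58,0.58,0.58,0.58,0.58,0.58],
  offset=[
    [0,0,0],
    [0,0,-4],
    [0,0,-8],
    [0,0,-12],
    [0,0,-15],
    [0,0,-17],
    [0,0,-18],
    [0,0,-18],
  ],
  twist=[0,0,0,0,0,0,0,0],
)

```text
clock: 28.45
tcp_pos: [0.4368, -0.2331, 0.0192]
orientation: [-0.0, 0.706, 0.708, 0.0]
wrist_force: [0.7, 0.1, 0.3]
finger_gap: 0.0497
grip_force: 0.0
```

>>> jog_arm(
  gripper=[0.25,0.25,0.25,0.25,0.25,0.25,0.25,0.25],
  offset=[
    [0,0,0],
    [0,0,0],
    [0,0,0],
    [0,0,0],
    [0,0,0],
    [0,0,3],
    [0,0,7],
    [0,0,11],
  ],
  twist=[0,0,0,0,0,0,0,0],
)

```text
clock: 29.45
tcp_pos: [0.4361, -0.2341, 0.1303]
orientation: [-0.0, 0.707, 0.707, -0.0]
wrist_force: [1.1, -1.2, -1.2]
finger_gap: 0.0314
grip_force: 50.1
```

>>> jog_arm(
  gripper=[0.25,0.25,0.25,0.25,0.25,0.25,0.25,0.25],
  offset=[
    [0,2,4],
    [0.5,7,8],
    [1,13,8],
    [1.5,19,8],
    [2.5,25,8],
    [3,31,8],
    [4,37,8],
    [4.4,42,8],
  ],
  twist=[0,0,0,-3.5,-3.5,-3.5,-3.5,-3.5],
)

```text
clock: 30.45
tcp_pos: [0.4806, 0.1879, 0.2093]
orientation: [0.0, 0.728, 0.685, 0.0]
wrist_force: [0.2, -0.3, -1.2]
finger_gap: 0.0309
grip_force: 50.2
```

>>> jog_arm(
  gripper=[0.25,0.25,0.25,0.25,0.25,0.25,0.25,0.25],
  offset=[
    [0,3.6,0],
    [0,3.6,0],
    [0,3.6,-4],
    [0,3.6,-8],
    [0,3.6,-12],
    [0,3.6,-15],
    [0,3.6,-17],
    [0,3.6,-17],
  ],
  twist=[0,0,0,0,0,0,0,0],
)

```text
clock: 31.45
tcp_pos: [0.4797, 0.2203, 0.0382]
orientation: [-0.0, 0.729, 0.685, -0.001]
wrist_force: [0.6, 0.1, -0.9]
finger_gap: 0.0308
grip_force: 51.8
```

>>> jog_arm(
  gripper=[0.25,0.25,0.25,0.25,0.25,0.25,0.25,0.25],
  offset=[
    [0,0,-0.5],
    [0,0,-0.8],
    [0,0,-1.1],
    [0,0,-1.1],
    [0,0,-1.1],
    [0,0,-1.1],
    [0,0,-1.1],
    [0,0,-1.1],
  ],
  twist=[0,0,0,0,0,0,0,0],
)

```text
clock: 32.45
tcp_pos: [0.4838, 0.2223, 0.0333]
orientation: [0.002, 0.728, 0.685, 0.003]
wrist_force: [-3.8, -3.2, 25.2]
finger_gap: 0.0311
grip_force: 60.1
```

Contact came about 5 mm too early, with 25 N upward. I lift a little and look.

>>> jog_arm(
  gripper=[0.25,0.25,0.25,0.25,0.25,0.25,0.25,0.25],
  offset=[
    [0,0,0.5],
    [0,0,1],
    [0,0,1.5],
    [0,0,1.5],
    [0,0,1.5],
    [0,0,1.5],
    [0,0,1.5],
    [0,0,1.5],
  ],
  twist=[0,0,0,0,0,0,0,0],
)

```text
clock: 33.45
tcp_pos: [0.4805, 0.2218, 0.0432]
orientation: [-0.0, 0.728, 0.685, -0.0]
wrist_force: [-0.1, -0.4, -0.1]
finger_gap: 0.0314
grip_force: 52.0
```

Run:
```python
from h import *
a,P,d=cam("side"); b,P2,d=cam("top"); np.savez("L5.npz",a=a,P=P,b=b,P2=P2)
c=np.vstack([a[110:300,110:366],b[90:280,100:356]]); save("pics/s5.png",np.hstack([a[100:290,110:366],b[90:280,100:356]]),1.56)
```

```text
(no output)
```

View pics/s5.png

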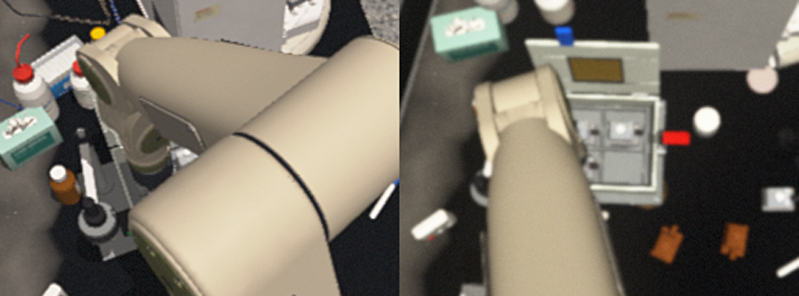

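Run:
```python
from h import *
d=np.load("L5.npz")
for k,K in (("P","a"),("P2","b")):
    P=d[k]*1000; e=P[...,:2]-[516.8,175.7]; c,s=np.cos(np.radians(-3.5)),np.sin(np.radians(-3.5))
    l=np.stack([e@[c,s],e@[-s,c],P[...,2]],-1)
    m=(l[...,0]>-82)&(l[...,0]<0)&(l[...,1]>0)&(l[...,1]<90)&(l[...,2]<130)
    print(k,m.sum())
    for z in range(0,130,10):
        q=l[m&(l[...,2]>=z)&(l[...,2]<z+10)]
        if len(q)>2: print(z,len(q),q.min(0).round(),q.max(0).round(),np.median(q,0).round())
a,b=d["a"],d["b"]
save("pics/s6.png",np.hstack([a[150:240,165:255],b[140:230,170:260]]),4.4)
s=env.get_state();print(s["joint_pos"])
```

```text
P 42
0 3 [-7. 72.  6.] [-6. 79.  9.] [-6. 76.  6.]
10 12 [-16.  64.  11.] [-3. 89. 20.] [-5. 74. 15.]
20 24 [-16.  62.  20.] [-0. 89. 24.] [-5. 82. 22.]
P2 236
0 60 [-66.   5.   2.] [-3. 28. 10.] [-40.  10.   8.]
10 37 [-81.   2.  10.] [-2. 27. 19.] [-17.  12.  12.]
20 32 [-68.   0.  20.] [-0. 26. 27.] [-29.   3.  23.]
30 38 [-81.  11.  31.] [-18.  23.  40.] [-44.  16.  38.]
40 24 [-82.   3.  40.] [-18.  23.  45.] [-30.  17.  41.]
50 29 [-52.   3.  50.] [-34.  23.  59.] [-41.  12.  56.]
60 7 [-81.   6.  60.] [-34.  25.  69.] [-43.  23.  66.]
70 7 [-82.   2.  70.] [-49.  24.  78.] [-79.   5.  76.]
[ 2.80653730e-01  3.60480111e-01 -3.77557984e-01  8.32722888e-01
 -2.68426905e-05  1.91251995e+00]
```

View pics/s6.png

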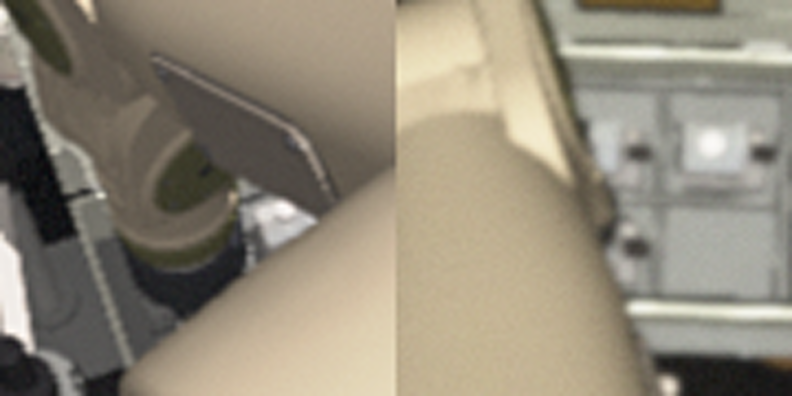

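The chamber hangs as expected (base top 38 mm, centred in the pocket). I retry gently with a small shift.

>>> jog_arm(
  gripper=[0.25,0.25,0.25,0.25,0.25,0.25,0.25,0.25],
  offset=[
    [0.2,-0.2,0],
    [0.2,-0.2,-0.3],
    [0.2,-0.2,-0.6],
    [0.2,-0.2,-0.9],
    [0.2,-0.2,-0.9],
    [0.2,-0.2,-0.9],
    [0.2,-0.2,-0.9],
    [0.2,-0.2,-0.9],
  ],
  twist=[0,0,0,0,0,0,0,0],
)

```text
clock: 34.55
tcp_pos: [0.4826, 0.2198, 0.0343]
orientation: [0.0, 0.728, 0.685, 0.0]
wrist_force: [0.3, -0.7, -0.5]
finger_gap: 0.0311
grip_force: 52.2
```

Run:
```python
from h import *
s=env.get_state();print(s["wrist_force"].round(1),s["ft_torque"].round(2),s["tau"].round(1),s["tcp_pos"].round(4))
```

```text
[ 0.3 -0.7 -0.5] [0.02 0.04 0.01] [  0.  -46.2  24.6  -0.    0.    0. ] [0.4826 0.2198 0.0343]
```

>>> jog_arm(
  gripper=[0.25,0.25,0.25,0.25,0.25,0.25,0.25,0.25],
  offset=[
    [0,0,-0.1],
    [0,0,-0.2],
    [0,0,-0.3],
    [0,0,-0.3],
    [0,0,-0.3],
    [0,0,-0.3],
    [0,0,-0.3],
    [0,0,-0.3],
  ],
  twist=[0,0,0,0,0,0,0,0],
)

```text
clock: 35.55
tcp_pos: [0.4837, 0.2201, 0.0333]
orientation: [0.001, 0.728, 0.685, 0.001]
wrist_force: [-1.5, -1.0, 13.2]
finger_gap: 0.0314
grip_force: 56.1
```

Run:
```python
from h import *
s=env.get_state();print(s["wrist_force"].round(1),s["ft_torque"].round(2),s["tau"].round(1),s["tcp_pos"].round(4))
```

```text
[-1.5 -1.  13.2] [-0.17  0.95  0.05] [  0.1 -39.8  22.   -1.5  -0.    0.1] [0.4837 0.2201 0.0333]
```

The torque puts the contact well forward of the tool axis, so a gripper knuckle is on the front wall's rim. The pocket has slack, so I shift toward the hinge and go down.

>>> jog_arm(
  gripper=[0.25,0.25,0.25,0.25,0.25,0.25,0.25,0.25],
  offset=[
    [0.2,0,0.5],
    [0.7,0,0.5],
    [0.7,0,0.3],
    [0.7,0,0],
    [0.7,0,-0.2],
    [0.7,0,-0.3],
    [0.7,0,-0.3],
    [0.7,0,-0.3],
  ],
  twist=[0,0,0,0,0,0,0,0],
)

```text
clock: 36.55
tcp_pos: [0.4908, 0.2199, 0.0286]
orientation: [0.001, 0.728, 0.685, 0.001]
wrist_force: [5.0, 0.9, -1.5]
finger_gap: 0.0312
grip_force: 52.5
```

Run:
```python
from h import *
s=env.get_state();print(s["wrist_force"].round(1),s["ft_torque"].round(2),s["tcp_pos"].round(4))
```

```text
[ 5.   0.9 -1.5] [ 0.02 -0.81 -0.05] [0.4908 0.2199 0.0286]
```

>>> jog_arm(
  gripper=[0.25,0.25,0.25,0.25,0.25,0.25,0.25,0.25],
  offset=[
    [0.15,0,0],
    [0.15,0,-0.1],
    [0.15,0,-0.2],
    [0.15,0,-0.2],
    [0.15,0,-0.2],
    [0.15,0,-0.2],
    [0.15,0,-0.2],
    [0.15,0,-0.2],
  ],
  twist=[0,0,0,0,0,0,0,0],
)

```text
clock: 37.55
tcp_pos: [0.4909, 0.22, 0.0284]
orientation: [0.0, 0.728, 0.685, 0.0]
wrist_force: [-3.5, -1.1, 17.0]
finger_gap: 0.031
grip_force: 54.3
```

>>> jog_arm(
  gripper=[0.43,0.43,0.43,0.43,0.43,0.43,0.43,0.43],
  offset=[
    [0,0,0],
    [0,0,0],
    [0,0,0],
    [0,0,0.5],
    [0,0,2],
    [0,0,6],
    [0,0,11],
    [0,0,17],
  ],
  twist=[0,0,0,0,0,0,0,0],
)

```text
clock: 38.55
tcp_pos: [0.489, 0.2194, 0.1974]
orientation: [-0.001, 0.728, 0.685, -0.002]
wrist_force: [0.8, -0.3, -0.4]
finger_gap: 0.0365
grip_force: 0.0
```

>>> jog_arm(
  gripper=[0.58,0.58,0.58,0.58,0.58,0.58,0.58,0.58],
  offset=[
    [0,0,2],
    [0,-3,4],
    [-1,-7,5],
    [-2,-11,5],
    [-3,-15,5],
    [-3,-19,5],
    [-3,-22,5],
    [-3,-22,5],
  ],
  twist=[0,0,0,0,0,0,0,0],
)

```text
clock: 39.55
tcp_pos: [0.46, -0.0013, 0.2466]
orientation: [-0.001, 0.729, 0.684, -0.0]
wrist_force: [0.0, 0.2, -0.1]
finger_gap: 0.0496
grip_force: 0.0
```

```bash
python3 look.py | grep -v 0.024
python3 - <<'E'
from h import *
d=np.load("topL.npz");P=d["P"];im=d["im"]
print("tray");chambers(P,[(.547,.217),(.542,.137),(.492,.220)],.03)
save("pics/box7.png",im[110:225,180:290],5)
E
```

```text
19 [343.47368421 215.94736842] [ 414. -143.   60.] [239. 236. 230.]
[ 0.414 -0.143] 0.007 23 (array([ 406.1, -164.2]), array([15.2, 38.2]), 53.1) [ 397.7 -161.8   16.9]
[ 0.414 -0.143] 0.038 65 (array([ 413.6, -151.6]), array([20.3, 31.3]), 87.4) [ 411.9 -153.3   46.6]
[ 0.414 -0.143] 0.052 18 (array([ 418. , -145.8]), array([12.1, 20.1]), 84.4) [ 414.  -142.6   59. ]
tray
(0.547, 0.217) 0.007 51 (array([545.2, 212. ]), array([44.1, 59.4]), 72.1) [528.5 212.4  16.9]
(0.547, 0.217) 0.024 47 (array([538.1, 210.5]), array([30.3, 58.8]), 33.4) [532.2 203.7  27.1]
(0.547, 0.217) 0.038 35 (array([539.9, 211.6]), array([42.7, 31. ]), 70.7) [540.3 199.3  45.1]
(0.547, 0.217) 0.052 125 (array([547. , 218.1]), array([40.6, 29.6]), 87.8) [546.7 217.7  55.4]
(0.542, 0.137) 0.007 52 (array([539.8, 136.5]), array([54. , 56.5]), 38.3) [524.  138.7  11.5]
(0.542, 0.137) 0.024 62 (array([535.1, 133.9]), array([45.4, 53.5]), 2.6) [529.  128.7  26.6]
(0.542, 0.137) 0.038 16 (array([537.3, 132.1]), array([12.8, 50.5]), 15.8) [537.7 120.   45.5]
(0.542, 0.137) 0.052 122 (array([543. , 136.9]), array([37.3, 32.3]), 88.5) [542.8 133.8  55.2]
(0.492, 0.22) 0.007 70 (array([492.4, 221.4]), array([53.4, 58.7]), 82.5) [473.2 219.3  11.4]
(0.492, 0.22) 0.024 38 (array([492.6, 213.7]), array([44.1, 50.6]), 71.2) [476.8 206.   26.3]
(0.492, 0.22) 0.038 25 (array([485.9, 214.5]), array([46. , 21.3]), 83.0) [477.6 205.3  45.2]
(0.492, 0.22) 0.052 121 (array([492.1, 218.5]), array([40.1, 29.2]), 88.4) [491.7 218.2  55. ]
```

View pics/box7.png

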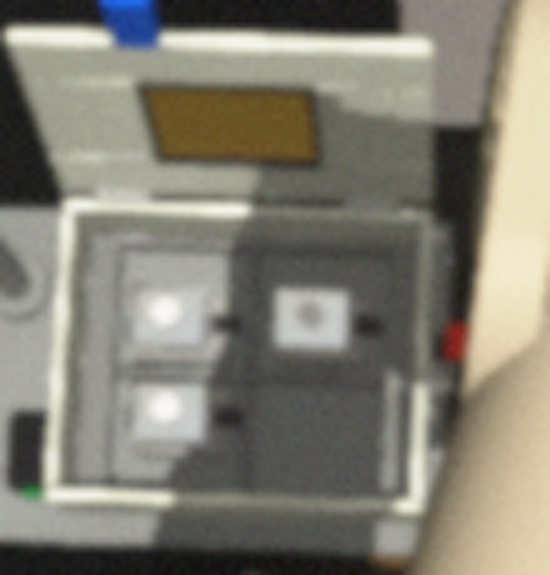

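All three stand in their pockets with block tops at 55 mm, 8.5 mm above the bench chambers' tops as they should be. Last is chamber C at (414,-142.5).

>>> jog_arm(
  gripper=[0.58,0.58,0.58,0.58,0.58,0.58,0.58,0.58],
  offset=[
    [-1.5,-4.5,0],
    [-3,-9,0],
    [-4.6,-14.1,0],
    [-4.6,-14.1,-2],
    [-4.6,-14.1,-6],
    [-4.6,-14.1,-10],
    [-4.6,-14.1,-12],
    [-4.6,-14.1,-12],
  ],
  twist=[2,2,2,2,2,2,2,2],
)

```text
clock: 40.6
tcp_pos: [0.4137, -0.1392, 0.125]
orientation: [-0.002, 0.716, 0.698, -0.0]
wrist_force: [-0.3, 0.1, -0.3]
finger_gap: 0.0499
grip_force: 0.0
```

>>> jog_arm(
  gripper=[0.58,0.58,0.58,0.58,0.58,0.58,0.58,0.58],
  offset=[
    [0,0,-3],
    [0,0,-6],
    [0,0,-8.5],
    [0,0,-10],
    [0,0,-10.6],
    [0,0,-10.6],
    [0,0,-10.6],
    [0,0,-10.6],
  ],
  twist=[0,0,0,0,0,0,0,0],
)

```text
clock: 41.6
tcp_pos: [0.4157, -0.1415, 0.021]
orientation: [0.001, 0.716, 0.698, 0.0]
wrist_force: [-0.5, -0.3, 0.0]
finger_gap: 0.0494
grip_force: 0.0
```

>>> jog_arm(
  gripper=[0.25,0.25,0.25,0.25,0.25,0.25,0.25,0.25],
  offset=[
    [0,0,0],
    [0,0,0],
    [0,0,0],
    [0,0,0],
    [0,0,0],
    [0,0,3],
    [0,0,7],
    [0,0,11],
  ],
  twist=[0,0,0,0,0,0,0,0],
)

```text
clock: 42.6
tcp_pos: [0.4145, -0.1409, 0.1309]
orientation: [-0.001, 0.716, 0.698, -0.0]
wrist_force: [0.7, 0.3, -1.6]
finger_gap: 0.0312
grip_force: 50.2
```

>>> jog_arm(
  gripper=[0.25,0.25,0.25,0.25,0.25,0.25,0.25,0.25],
  offset=[
    [0,2,5],
    [1,6,9],
    [2,11,9],
    [3.5,16,9],
    [5,21,9],
    [6.5,26,9],
    [7.3,28.1,9],
    [7.3,28.1,9],
  ],
  twist=[0,-2,-2,-2,-2,-2,-2,-2],
)

```text
clock: 43.6
tcp_pos: [0.4879, 0.1411, 0.2195]
orientation: [-0.0, 0.727, 0.686, -0.001]
wrist_force: [-0.8, -0.2, -3.2]
finger_gap: 0.031
grip_force: 50.3
```

>>> jog_arm(
  gripper=[0.25,0.25,0.25,0.25,0.25,0.25,0.25,0.25],
  offset=[
    [0,0,0],
    [0,0,-4],
    [0,0,-8],
    [0,0,-12],
    [0,0,-15],
    [0,0,-17],
    [0,0,-17.5],
    [0,0,-17.5],
  ],
  twist=[0,0,0,0,0,0,0,0],
)

```text
clock: 44.6
tcp_pos: [0.4882, 0.1391, 0.0457]
orientation: [0.0, 0.729, 0.685, -0.0]
wrist_force: [0.7, 0.1, -1.6]
finger_gap: 0.031
grip_force: 50.2
```

>>> jog_arm(
  gripper=[0.25,0.25,0.25,0.25,0.25,0.25,0.25,0.25],
  offset=[
    [0,0,-0.3],
    [0,0,-0.6],
    [0,0,-0.9],
    [0,0,-1.2],
    [0,0,-1.2],
    [0,0,-1.2],
    [0,0,-1.2],
    [0,0,-1.2],
  ],
  twist=[0,0,0,0,0,0,0,0],
)

```text
clock: 45.6
tcp_pos: [0.4882, 0.1398, 0.0334]
orientation: [0.0, 0.728, 0.685, 0.0]
wrist_force: [-0.2, 0.1, -3.1]
finger_gap: 0.0313
grip_force: 50.2
```

>>> jog_arm(
  gripper=[0.25,0.25,0.25,0.25,0.25,0.25,0.25,0.25],
  offset=[
    [0,0,-0.2],
    [0,0,-0.4],
    [0,0,-0.5],
    [0,0,-0.5],
    [0,0,-0.5],
    [0,0,-0.5],
    [0,0,-0.5],
    [0,0,-0.5],
  ],
  twist=[0,0,0,0,0,0,0,0],
)

```text
clock: 46.6
tcp_pos: [0.4881, 0.1398, 0.0289]
orientation: [0.0, 0.728, 0.685, 0.0]
wrist_force: [-3.0, -0.3, 5.1]
finger_gap: 0.0312
grip_force: 51.1
```

>>> jog_arm(
  gripper=[0.43,0.43,0.43,0.43,0.43,0.43,0.43,0.43],
  offset=[
    [0,0,0],
    [0,0,0],
    [0,0,0],
    [0,0,0.5],
    [0,0,2],
    [0,0,6],
    [0,0,11],
    [0,0,17],
  ],
  twist=[0,0,0,0,0,0,0,0],
)

```text
clock: 47.6
tcp_pos: [0.4872, 0.1397, 0.2003]
orientation: [-0.0, 0.728, 0.685, -0.0]
wrist_force: [0.9, -0.0, -0.7]
finger_gap: 0.0366
grip_force: 0.0
```

>>> jog_arm(
  gripper=[0.58,0.58,0.58,0.58,0.58,0.58,0.58,0.58],
  offset=[
    [0,0,4],
    [-1,-3,8],
    [-2,-7,12],
    [-2,-11,12],
    [-2,-15,12],
    [-2,-19,12],
    [-2,-22,12],
    [-2,-22,12],
  ],
  twist=[0,9,18,27,36,45,54,63],
)

```text
clock: 48.6
tcp_pos: [0.4677, -0.082, 0.3192]
orientation: [0.0, 0.262, 0.965, -0.0]
wrist_force: [0.4, 0.3, -0.5]
finger_gap: 0.0495
grip_force: 0.0
```

Run:
```python
from h import *
im,P,d=cam("top");np.savez("top8.npz",im=im,P=P)
chambers(P,[(.547,.217),(.542,.137),(.492,.220),(.488,.14)],.026)
P=P*1000;e=P[...,:2]-[516.8,175.7];c,s=np.cos(np.radians(-3.5)),np.sin(np.radians(-3.5))
l=np.stack([e@[c,s],e@[-s,c],P[...,2]],-1).reshape(-1,3);C=im.reshape(-1,3).astype(int);A=P.reshape(-1,3)
near=(abs(l[:,0])<260)&(abs(l[:,1])<240)&(l[:,2]<400)
def rep(n,m):
    x=l[m]; print(n,m.sum(),"st",np.median(x,0).round(1),"lo",x.min(0).round(1),"hi",x.max(0).round(1),"w",np.median(A[m],0).round(1))
b=near&(C[:,2]>100)&(C[:,0]<70)&(l[:,2]>150)&(abs(l[:,1])<70); rep("tongue",b)
m=near&(l[:,2]>100)&(l[:,2]<260)&(l[:,0]>80)&(l[:,0]<170)&(abs(l[:,1])<95); x=l[m]; print("lid z vs x",[(z,np.median(x[abs(x[:,2]-z)<8,0]).round(1)) for z in range(110,260,20)])
rep("lampgrip",near&(l[:,2]>245)&(l[:,1]>110)&(l[:,0]<0))
rep("lamptop",near&(l[:,2]>180)&(l[:,2]<240)&(l[:,1]>110)&(l[:,0]<-60))
rep("post",near&(l[:,2]>205)&(l[:,1]>110)&(l[:,0]>0)&(l[:,0]<100))
rep("red",near&(C[:,0]>100)&(C[:,1]<50)&(C[:,2]<60)&(l[:,2]>100)&(l[:,1]<0))
save("pics/top8.png",im[60:260,120:380],3)
```

```text
(0.547, 0.217) 0.007 23 (array([544. , 210.5]), array([31.2, 49. ]), 64.5) [527.  216.8  14.7]
(0.547, 0.217) 0.024 41 (array([537. , 210.1]), array([23.5, 48.2]), 34.9) [531.3 207.3  26.6]
(0.547, 0.217) 0.038 26 (array([545.3, 215.9]), array([45.5, 28.7]), 89.6) [533.4 209.4  44.3]
(0.547, 0.217) 0.052 123 (array([546.7, 218. ]), array([39.9, 30.3]), 88.1) [544.2 217.7  55.6]
(0.542, 0.137) 0.007 23 (array([528.5, 133.2]), array([20.6, 45.6]), 25.4) [523.7 134.9  10.7]
(0.542, 0.137) 0.024 42 (array([539.2, 137.2]), array([32.2, 47. ]), 0.5) [529.1 132.8  26.8]
(0.542, 0.137) 0.038 13 (array([531.9, 137.5]), array([36.6,  9.7]), 86.7) [528.2 136.   47.9]
(0.542, 0.137) 0.052 114 (array([542.9, 136.8]), array([37.3, 32.8]), 88.5) [541.8 135.5  55.4]
(0.492, 0.22) 0.007 24 (array([490.8, 215.8]), array([29.7, 50.9]), 74.1) [471.6 219.8  10.6]
(0.492, 0.22) 0.024 25 (array([488.6, 212.3]), array([32.5, 47.9]), 63.5) [476.6 207.7  25.9]
(0.492, 0.22) 0.038 22 (array([483.7, 215.6]), array([17.3, 43.7]), 3.5) [477.3 209.3  45.4]
(0.492, 0.22) 0.052 125 (array([491.9, 218.4]), array([39.
[... 467 characters left out ...]
] hi [137.6  50.2 293.3] w [647.1 206.  281.4]
lid z vs x [(110, np.float64(96.2)), (130, np.float64(100.6)), (150, np.float64(104.9)), (170, np.float64(108.6)), (190, np.float64(112.7)), (210, np.float64(115.6)), (230, np.float64(119.0)), (250, np.float64(124.0))]
lampgrip 61 st [-97.4 160.  254.6] lo [-105.1  151.3  245.4] hi [-88.2 170.  258.6] w [428.9 341.2 254.6]
lamptop 436 st [-100.3  152.4  189.1] lo [-126.8  130.2  180.1] hi [-60.  189.6 239.4] w [426.  333.6 189.1]
post 233 st [ 39.9 141.  214. ] lo [1.000e-01 1.241e+02 2.051e+02] hi [ 66.2 155.  232. ] w [565.  314.4 214. ]
red 109 st [   0.3 -137.1  152.2] lo [  -8.8 -158.1  147.4] hi [   9.3 -116.3  157.9] w [508.6  38.9 152.2]
```

View pics/top8.png

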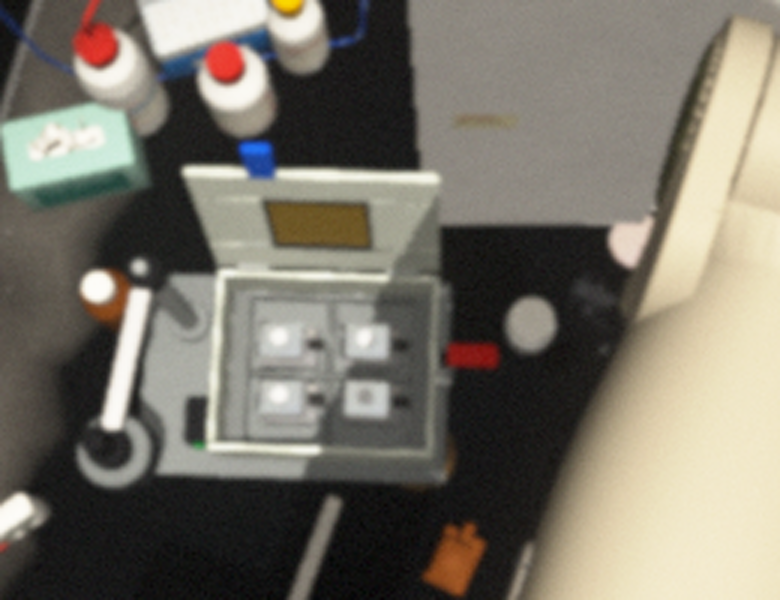

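All four chambers are down in the tray (tops 55.3–55.6 mm). The lid is at about 1.77 rad with the tongue at (653,207), z about 272. I go to the tongue, sideways first and then forward.

>>> jog_arm(
  gripper=[0.55,0.55,0.55,0.55,0.55,0.55,0.55,0.55],
  offset=[
    [0.5,5,1],
    [1,10,1.5],
    [2,16,1.5],
    [3,22,1.5],
    [6,27,1.5],
    [11,28.9,1.5],
    [16,28.9,1.5],
    [18.5,28.9,1.5],
  ],
  twist=[9,18,27,27,27,27,27,27],
)

```text
clock: 49.65
tcp_pos: [0.6545, 0.2096, 0.3327]
orientation: [-0.0, 0.031, 1.0, -0.0]
wrist_force: [0.3, -0.6, 0.2]
finger_gap: 0.0473
grip_force: 0.0
```

>>> jog_arm(
  gripper=[0.55,0.55,0.55,0.55,0.55,0.55,0.55,0.55],
  offset=[
    [0,0,0],
    [0,0,0],
    [0,0,0],
    [0,0,0],
    [0,0,-1],
    [0,0,-1],
    [0,0,-1],
    [0,0,-1],
  ],
  twist=[0,0,0,0,0,0,0,0],
)

```text
clock: 50.65
tcp_pos: [0.6532, 0.2088, 0.3234]
orientation: [0.0, 0.031, 1.0, 0.0]
wrist_force: [0.5, -0.7, 0.2]
finger_gap: 0.0467
grip_force: 0.0
```

>>> jog_arm(
  gripper=[0.55,0.55,0.55,0.55,0.55,0.55,0.55,0.55],
  offset=[
    [0,-0.2,-1],
    [0,-0.2,-2],
    [0,-0.2,-3],
    [0,-0.2,-4],
    [0,-0.2,-5],
    [0,-0.2,-6.2],
    [0,-0.2,-6.2],
    [0,-0.2,-6.2],
  ],
  twist=[0,0,0,0,0,0,0,0],
)

```text
clock: 51.65
tcp_pos: [0.6532, 0.2068, 0.2616]
orientation: [0.0, 0.031, 1.0, 0.0]
wrist_force: [0.4, 0.3, -0.2]
finger_gap: 0.0471
grip_force: 0.0
```

>>> jog_arm(
  gripper=[0.15,0.15,0.15,0.15,0.15,0.15,0.15,0.15],
  offset=[
    [0,0,0],
    [0,0,0],
    [0,0,0],
    [0,0,0],
    [0,0,0],
    [0,0,0],
    [0,0,0],
    [0,0,0],
  ],
  twist=[0,0,0,0,0,0,0,0],
  squeeze=40,
)

```text
clock: 52.65
tcp_pos: [0.6535, 0.2065, 0.2621]
orientation: [0.001, 0.031, 1.0, -0.0]
wrist_force: [0.3, -2.7, 5.2]
finger_gap: 0.0232
grip_force: 40.7
```

The tongue is held (gap 23 mm). I lead it round the hinge.

>>> jog_arm(
  gripper=[0.15,0.15,0.15,0.15,0.15,0.15,0.15,0.15],
  offset=[
    [-2.1,0.13,0.36],
    [-4.45,0.27,0.49],
    [-6.8,0.41,0.36],
    [-9.1,0.55,-0.04],
    [-11.3,0.69,-0.7],
    [-13.45,0.82,-1.6],
    [-15.5,0.95,-2.75],
    [-17.4,1.06,-4.1],
  ],
  twist=[0,0,0,0,0,0,0,0],
)

```text
clock: 53.65
tcp_pos: [0.4797, 0.2174, 0.2211]
orientation: [0.002, 0.031, 1.0, 0.0]
wrist_force: [3.9, -1.0, 1.9]
finger_gap: 0.023
grip_force: 42.0
```

Run:
```python
from h import *
s=env.get_state();print(s["wrist_force"].round(1),s["ft_torque"].round(2),s["tcp_pos"].round(4),s["finger_gap"])
```

```text
[ 3.9 -1.   1.9] [-0.37 -1.06 -0.06] [0.4797 0.2174 0.2211] 0.022992926510327735
```

Forces are small, so I continue.

>>> jog_arm(
  gripper=[0.15,0.15,0.15,0.15,0.15,0.15,0.15,0.15],
  offset=[
    [-1.7,0.1,-1.6],
    [-3.25,0.2,-3.3],
    [-4.6,0.28,-5.25],
    [-5.7,0.35,-7.3],
    [-6.5,0.4,-9.3],
    [-7.1,0.43,-11.4],
    [-7.45,0.45,-13.3],
    [-7.55,0.46,-14.4],
  ],
  twist=[0,0,0,0,0,0,0,0],
)

```text
clock: 54.65
tcp_pos: [0.4026, 0.2222, 0.0755]
orientation: [-0.001, 0.03, 1.0, 0.0]
wrist_force: [-2.9, 0.1, 3.1]
finger_gap: 0.0227
grip_force: 42.6
```

>>> jog_arm(
  gripper=[0.15,0.15,0.15,0.15,0.15,0.15,0.15,0.15],
  offset=[
    [0,0,-0.4],
    [0,0,-0.8],
    [0,0,-1.2],
    [0,0,-1.2],
    [0,0,-1.2],
    [0,0,-1.2],
    [0,0,-1.2],
    [0,0,-1.2],
  ],
  twist=[0,0,0,0,0,0,0,0],
)

```text
clock: 55.65
tcp_pos: [0.4021, 0.2222, 0.0638]
orientation: [-0.002, 0.03, 1.0, 0.0]
wrist_force: [-4.6, 2.6, -2.4]
finger_gap: 0.0231
grip_force: 42.6
```

>>> jog_arm(
  gripper=[0.15,0.15,0.15,0.15,0.15,0.15,0.15,0.15],
  offset=[
    [0,0,-0.2],
    [0,0,-0.4],
    [0,0,-0.4],
    [0,0,-0.4],
    [0,0,-0.4],
    [0,0,-0.4],
    [0,0,-0.4],
    [0,0,-0.4],
  ],
  twist=[0,0,0,0,0,0,0,0],
)

```text
clock: 56.65
tcp_pos: [0.4023, 0.2222, 0.0614]
orientation: [-0.001, 0.03, 1.0, 0.0]
wrist_force: [-10.3, 1.1, 13.8]
finger_gap: 0.0232
grip_force: 44.3
```

The lid is against its stop. I release, rise, turn, and head over the clamp.

>>> jog_arm(
  gripper=[0.5,0.5,0.5,0.5,0.5,0.5,0.5,0.5],
  offset=[
    [0,0,0.3],
    [0,0,0.3],
    [0,0,0.3],
    [0,0,1],
    [0,0,5],
    [0,0,10],
    [0,0,15],
    [0,0,18],
  ],
  twist=[0,0,0,0,0,0,0,0],
)

```text
clock: 57.65
tcp_pos: [0.4045, 0.2222, 0.2435]
orientation: [0.002, 0.031, 1.0, 0.001]
wrist_force: [1.0, 0.0, -0.3]
finger_gap: 0.0427
grip_force: 0.0
```

>>> jog_arm(
  gripper=[0.45,0.45,0.45,0.45,0.45,0.45,0.45,0.45],
  offset=[
    [0,-3,0],
    [1,-8,0],
    [2,-13,0],
    [4,-18,0],
    [5,-23,0],
    [5,-27,0],
    [5,-30,0],
    [5,-30,0],
  ],
  twist=[-10,-20,-30,-40,-50,-60,-70,-80],
)

```text
clock: 58.65
tcp_pos: [0.4537, -0.0802, 0.2405]
orientation: [0.0, 0.669, 0.743, -0.0]
wrist_force: [0.2, -0.1, 0.7]
finger_gap: 0.0384
grip_force: 0.0
```

Run:
```python
from h import *
im,P,d=cam("top");np.savez("top9.npz",im=im,P=P)
P=P*1000;e=P[...,:2]-[516.8,175.7];c,s=np.cos(np.radians(-3.5)),np.sin(np.radians(-3.5))
l=np.stack([e@[c,s],e@[-s,c],P[...,2]],-1).reshape(-1,3);C=im.reshape(-1,3).astype(int);A=P.reshape(-1,3)
for x in(-120,-106,-92,-70,-40,0,40,80):
    m=(abs(l[:,0]-x)<5)&(abs(l[:,1]-40)<9)&(l[:,2]<200);print(x,m.sum(),np.median(l[m,2]).round(1))
near=(abs(l[:,0])<260)&(abs(l[:,1])<240)&(l[:,2]<400)
def rep(n,m):
    x=l[m]; print(n,m.sum(),"st",np.median(x,0).round(1),"lo",x.min(0).round(1),"hi",x.max(0).round(1),"w",np.median(A[m],0).round(1))
rep("red",near&(C[:,0]>100)&(C[:,1]<50)&(C[:,2]<60)&(l[:,2]>60)&(l[:,1]<0))
rep("tongue",near&(C[:,2]>90)&(C[:,0]<70)&(l[:,2]<150)&(l[:,0]<-60)&(abs(l[:,1]-40)<30))
rep("amber",near&(C[:,0]>90)&(C[:,2]<60)&(C[:,1]>50)&(l[:,2]>78)&(l[:,2]<98)&(abs(l[:,1])<60)&(abs(l[:,0])<60))
```

```text
-120 46 85.4
-106 36 89.5
-92 38 88.6
-70 27 90.0
-40 20 88.9
0 24 86.7
40 26 87.7
80 23 88.4
red 96 st [   0.3 -137.2  152.7] lo [  -8.8 -155.5  147.4] hi [   8.9 -118.8  158.5] w [508.4  38.8 152.7]
tongue 137 st [-106.7   40.1   89.4] lo [-123.1   28.6   -2.9] hi [-84.5  67.7  96.5] w [413.1 222.3  89.4]
  return _methods._mean(a, axis=axis, dtype=dtype,
  ret = um.true_divide(
Traceback (most recent call last):
ValueError: zero-size array to reduction operation minimum which has no identity
```

The lid is shut (top level at 88–89 mm, tongue level). Next I grip the clamp handle across its 20 mm.

>>> jog_arm(
  gripper=[0.45,0.45,0.45,0.45,0.45,0.45,0.45,0.45],
  offset=[
    [2,4,0],
    [4,8,0],
    [5.5,11.9,0],
    [5.5,11.9,0],
    [5.5,11.9,0],
    [5.5,11.9,-2],
    [5.5,11.9,-4],
    [5.5,11.9,-4],
  ],
  twist=[-5,-9.5,-9.5,-9.5,-9.5,-9.5,-9.5,-9.5],
)

```text
clock: 59.7
tcp_pos: [0.5071, 0.0401, 0.1992]
orientation: [-0.001, 0.726, 0.688, -0.001]
wrist_force: [-0.3, -0.0, 1.0]
finger_gap: 0.0384
grip_force: 0.0
```

>>> jog_arm(
  gripper=[0.45,0.45,0.45,0.45,0.45,0.45,0.45,0.45],
  offset=[
    [0,0,-1.5],
    [0,0,-3],
    [0,0,-4.5],
    [0,0,-6],
    [0,0,-7],
    [0,0,-7],
    [0,0,-7],
    [0,0,-7],
  ],
  twist=[0,0,0,0,0,0,0,0],
)

```text
clock: 60.7
tcp_pos: [0.5091, 0.041, 0.1309]
orientation: [0.0, 0.725, 0.688, 0.0]
wrist_force: [-0.3, 0.4, 0.3]
finger_gap: 0.0388
grip_force: 0.0
```

>>> jog_arm(
  gripper=[0.1,0.1,0.1,0.1,0.1,0.1,0.1,0.1],
  offset=[
    [0,0,0],
    [0,0,0],
    [0,0,0],
    [0,0,0],
    [0,0,0],
    [0,0,0],
    [0,0,0],
    [0,0,0],
  ],
  twist=[0,0,0,0,0,0,0,0],
)

```text
clock: 61.7
tcp_pos: [0.5082, 0.0408, 0.1309]
orientation: [0.0, 0.725, 0.688, -0.0]
wrist_force: [-4.4, -0.8, 6.0]
finger_gap: 0.0195
grip_force: 39.7
```

>>> jog_arm(
  gripper=[0.1,0.1,0.1,0.1,0.1,0.1,0.1,0.1],
  offset=[
    [0.08,1.26,0.49],
    [0.16,2.6,0.72],
    [0.24,3.95,0.68],
    [0.32,5.25,0.39],
    [0.4,6.5,-0.16],
    [0.46,7.6,-0.93],
    [0.52,8.55,-1.9],
    [0.56,9.28,-3.05],
  ],
  twist=[0,0,0,0,0,0,0,0],
)

```text
clock: 62.7
tcp_pos: [0.5137, 0.1315, 0.0994]
orientation: [0.002, 0.726, 0.688, -0.002]
wrist_force: [-2.4, -9.8, 3.0]
finger_gap: 0.0187
grip_force: 38.9
```

>>> jog_arm(
  gripper=[0.1,0.1,0.1,0.1,0.1,0.1,0.1,0.1],
  offset=[
    [0,0.05,-0.1],
    [0,0.1,-0.25],
    [0,0.1,-0.25],
    [0,0.1,-0.25],
    [0,0.1,-0.25],
    [0,0.1,-0.25],
    [0,0.1,-0.25],
    [0,0.1,-0.25],
  ],
  twist=[0,0,0,0,0,0,0,0],
)

```text
clock: 63.7
tcp_pos: [0.5138, 0.1327, 0.097]
orientation: [0.001, 0.726, 0.688, -0.002]
wrist_force: [-1.7, -7.4, -0.0]
finger_gap: 0.0185
grip_force: 39.9
```

>>> jog_arm(
  gripper=[0.1,0.1,0.1,0.1,0.1,0.1,0.1,0.1],
  offset=[
    [0,0.1,-0.2],
    [0,0.15,-0.4],
    [0,0.15,-0.4],
    [0,0.15,-0.4],
    [0,0.15,-0.4],
    [0,0.15,-0.4],
    [0,0.15,-0.4],
    [0,0.15,-0.4],
  ],
  twist=[0,0,0,0,0,0,0,0],
)

```text
clock: 64.7
tcp_pos: [0.5138, 0.1345, 0.0933]
orientation: [0.001, 0.726, 0.688, -0.002]
wrist_force: [-2.2, -5.0, 1.4]
finger_gap: 0.0181
grip_force: 39.0
```

Run:
```python
from h import *
s=env.get_state();print(s["wrist_force"].round(1),s["ft_torque"].round(2))
```

```text
[-2.2 -5.   1.4] [-1.45  0.32 -0.11]
```

I release, lift, and look at the clamp.

>>> jog_arm(
  gripper=[0.45,0.45,0.45,0.45,0.45,0.45,0.45,0.45],
  offset=[
    [0,0,0.3],
    [0,0,0.3],
    [0,0,0.3],
    [0,0,2],
    [0,0,6],
    [0,0,11],
    [0,0,15],
    [0,0,15],
  ],
  twist=[0,0,0,0,0,0,0,0],
)

```text
clock: 65.7
tcp_pos: [0.5164, 0.1368, 0.247]
orientation: [0.002, 0.725, 0.688, 0.003]
wrist_force: [0.4, 0.3, -0.1]
finger_gap: 0.0386
grip_force: 0.0
```

>>> jog_arm(
  gripper=[0.45,0.45,0.45,0.45,0.45,0.45,0.45,0.45],
  offset=[
    [0,-5,0],
    [0,-10,0],
    [0,-15,0],
    [0,-20,0],
    [0,-24,0],
    [0,-26,0],
    [0,-26,0],
    [0,-26,0],
  ],
  twist=[0,0,0,0,0,0,0,0],
)

```text
clock: 66.7
tcp_pos: [0.514, -0.1227, 0.2429]
orientation: [-0.001, 0.725, 0.689, 0.0]
wrist_force: [0.8, -0.3, -0.8]
finger_gap: 0.0383
grip_force: 0.0
```

Run:
```python
from h import *
a,Pa,_=cam("side");im,P,d=cam("top");np.savez("top10.npz",im=im,P=P)
for A,C in((P,im),(Pa,a)):
    A=A*1000;e=A[...,:2]-[516.8,175.7];c,s=np.cos(np.radians(-3.5)),np.sin(np.radians(-3.5))
    l=np.stack([e@[c,s],e@[-s,c],A[...,2]],-1).reshape(-1,3);C=C.reshape(-1,3).astype(int)
    m=(abs(l[:,0])<60)&(abs(l[:,1])<170)&(l[:,2]<250)&(l[:,2]>60)&(C[:,0]>100)&(C[:,1]<50)&(C[:,2]<60)
    x=l[m];print(m.sum(),np.median(x,0).round(1),x.min(0).round(1),x.max(0).round(1))
save("pics/c10.png",np.hstack([a[140:260,150:280],im[130:250,170:300]]),3)
```

```text
9 [ -2.7 -58.4 144.3] [ -8.7 -61.4 139.9] [  2.6 -56.  146.2]
31 [ -9.7 -54.8 130.4] [-13.4 -61.4 106.9] [  0.4 -49.2 145. ]
```

View pics/c10.png

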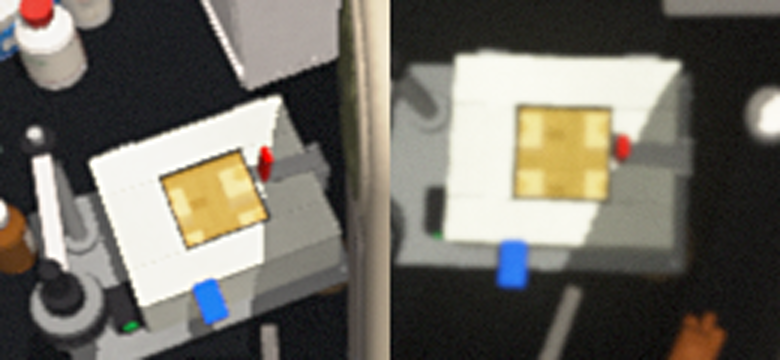

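Run:
```python
from h import *
d=np.load("top10.npz");A=d["P"]*1000;e=A[...,:2]-[516.8,175.7];c,s=np.cos(np.radians(-3.5)),np.sin(np.radians(-3.5))
l=np.stack([e@[c,s],e@[-s,c],A[...,2]],-1).reshape(-1,3)
m=(abs(l[:,0])<6)&(l[:,1]>-120)&(l[:,1]<-30)&(l[:,2]<200)
for p in l[m][np.argsort(l[m][:,1])][::4]: print(p.round(1))
m=(abs(l[:,0]-35)<8)&(l[:,1]>-100)&(l[:,1]<-70);print("lid",np.median(l[m,2]))
```

```text
[  -4.3 -119.1   -1.5]
[  -2.9 -116.4   91.6]
[   5.5 -116.1   91.5]
[  -4.3 -111.    98.2]
[  -3.9 -108.2   95.7]
[  -4.1 -105.5   96.3]
[  -4.6 -102.8   98.5]
[  -1.3 -100.    95.3]
[ -2.2 -97.3  99.6]
[  0.3 -94.6 100.9]
[ -1.9 -91.8  97. ]
[ -3.  -89.3 103.1]
[ -5.3 -86.6  99.7]
[  5.9 -86.1  98.9]
[  0.1 -83.6  99.9]
[  2.6 -80.9 101.2]
[ -5.2 -78.3  97.9]
[ -0.6 -75.6 102.6]
[  4.1 -72.9 106.6]
[ -6.  -70.3 100.6]
[  3.3 -67.6 110. ]
[ -1.4 -64.9 105.1]
[  2.9 -63.7 140.1]
[ -4.  -62.2 103.8]
[ -0.8 -61.4 144.9]
[ -0.4 -58.6 142.5]
[ -2.7 -56.  139.9]
[ -1.8 -53.  134.6]
[ -2.2 -48.7 106.2]
[ -4.3 -44.8  86.6]
[ -4.7 -42.2  88.3]
[ -4.3 -39.3  85.8]
[ -4.8 -36.7  88.2]
[ -4.9 -33.9  88.2]
[ -5.  -31.2  88.3]
lid 88.61880425697089
```

The clamp lies inward, but the lever depth slopes up slightly toward the handle, so it may not be fully down. I press on top of the handle with shut fingers; the contact height also measures it.

>>> jog_arm(
  gripper=[0,0,0,0,0,0,0,0],
  offset=[
    [0,5,0],
    [0,10,0],
    [0,15,0],
    [0,20,0],
    [0,24.6,0],
    [0,24.6,-2],
    [0,24.6,-5],
    [0,24.6,-6.5],
  ],
  twist=[0,0,0,0,0,0,0,0],
)

```text
clock: 67.8
tcp_pos: [0.513, 0.1235, 0.1769]
orientation: [-0.001, 0.725, 0.689, -0.001]
wrist_force: [-0.4, -0.7, -0.1]
finger_gap: -0.0001
grip_force: 0.0
```

>>> jog_arm(
  gripper=[0,0,0,0,0,0,0,0],
  offset=[
    [0,0,-0.5],
    [0,0,-1],
    [0,0,-1.5],
    [0,0,-2],
    [0,0,-2.5],
    [0,0,-2.5],
    [0,0,-2.5],
    [0,0,-2.5],
  ],
  twist=[0,0,0,0,0,0,0,0],
)

```text
clock: 68.8
tcp_pos: [0.5144, 0.1223, 0.1535]
orientation: [0.0, 0.725, 0.688, 0.0]
wrist_force: [0.1, -0.3, 1.1]
finger_gap: -0.0002
grip_force: 0.0
```

>>> jog_arm(
  gripper=[0,0,0,0,0,0,0,0],
  offset=[
    [0,0,-0.1],
    [0,0,-0.2],
    [0,0,-0.3],
    [0,0,-0.4],
    [0,0,-0.5],
    [0,0,-0.5],
    [0,0,-0.5],
    [0,0,-0.5],
  ],
  twist=[0,0,0,0,0,0,0,0],
)

```text
clock: 69.8
tcp_pos: [0.5143, 0.1223, 0.1484]
orientation: [0.0, 0.725, 0.688, 0.0]
wrist_force: [0.6, -0.5, 0.2]
finger_gap: 0.0001
grip_force: 0.0
```

>>> jog_arm(
  gripper=[0,0,0,0,0,0,0,0],
  offset=[
    [0,0.1,-0.1],
    [0,0.2,-0.2],
    [0,0.3,-0.3],
    [0,0.4,-0.4],
    [0,0.4,-0.5],
    [0,0.4,-0.5],
    [0,0.4,-0.5],
    [0,0.4,-0.5],
  ],
  twist=[0,0,0,0,0,0,0,0],
)

```text
clock: 70.8
tcp_pos: [0.5143, 0.1263, 0.1434]
orientation: [0.0, 0.725, 0.688, 0.0]
wrist_force: [-0.3, 0.1, 0.4]
finger_gap: -0.0002
grip_force: 0.0
```

>>> jog_arm(
  gripper=[0,0,0,0,0,0,0,0],
  offset=[
    [0,0,-0.1],
    [0,0,-0.2],
    [0,0,-0.3],
    [0,0,-0.4],
    [0,0,-0.4],
    [0,0,-0.4],
    [0,0,-0.4],
    [0,0,-0.4],
  ],
  twist=[0,0,0,0,0,0,0,0],
)

```text
clock: 71.8
tcp_pos: [0.5146, 0.1271, 0.1399]
orientation: [-0.0, 0.725, 0.689, 0.001]
wrist_force: [-0.9, 3.6, 5.6]
finger_gap: -0.0001
grip_force: 2.8
```

>>> jog_arm(
  gripper=[0,0,0,0,0,0,0,0],
  offset=[
    [0,0,3],
    [0,0,7],
    [0,-4,10],
    [0,-10,10],
    [0,-16,10],
    [0,-22,10],
    [0,-25,10],
    [0,-25,10],
  ],
  twist=[0,0,0,0,0,0,0,0],
)

```text
clock: 72.8
tcp_pos: [0.5138, -0.1262, 0.2386]
orientation: [-0.0, 0.727, 0.687, -0.001]
wrist_force: [0.4, 0.1, -0.2]
finger_gap: -0.0004
grip_force: 0.0
```

Run:
```python
from h import *
a,Pa,_=cam("side");im,P,d=cam("top");np.savez("L11.npz",im=im,P=P,a=a,Pa=Pa)
for A,C in((P,im),(Pa,a)):
    A=A*1000;e=A[...,:2]-[516.8,175.7];c,s=np.cos(np.radians(-3.5)),np.sin(np.radians(-3.5))
    l=np.stack([e@[c,s],e@[-s,c],A[...,2]],-1).reshape(-1,3);C=C.reshape(-1,3).astype(int)
    m=(abs(l[:,0])<40)&(abs(l[:,1])<130)&(l[:,2]<250)&(l[:,2]>60)&(C[:,0]>C[:,1]*2+25)&(C[:,2]<90)
    x=l[m];print(m.sum()); print(x[np.argsort(-x[:,2])][::2].round(0).tolist())
save("pics/c11.png",np.hstack([a[175:225,210:265],im[155:205,225:280]]),7)
```

```text
23
[[-6.0, -59.0, 143.0], [5.0, -56.0, 143.0], [2.0, -56.0, 142.0], [-0.0, -61.0, 142.0], [-6.0, -56.0, 141.0], [-3.0, -59.0, 141.0], [-0.0, -59.0, 141.0], [-3.0, -53.0, 139.0], [0.0, -56.0, 138.0], [0.0, -53.0, 137.0], [6.0, -58.0, 136.0], [-9.0, -58.0, 128.0]]
30
[[-4.0, -58.0, 141.0], [-8.0, -53.0, 139.0], [-12.0, -55.0, 139.0], [5.0, -58.0, 138.0], [-6.0, -60.0, 137.0], [-1.0, -56.0, 137.0], [-12.0, -58.0, 136.0], [-12.0, -55.0, 132.0], [-11.0, -51.0, 128.0], [-11.0, -54.0, 125.0], [-5.0, -50.0, 123.0], [-12.0, -51.0, 122.0], [-13.0, -50.0, 119.0], [-12.0, -54.0, 114.0], [-11.0, -51.0, 108.0]]
```

View pics/c11.png

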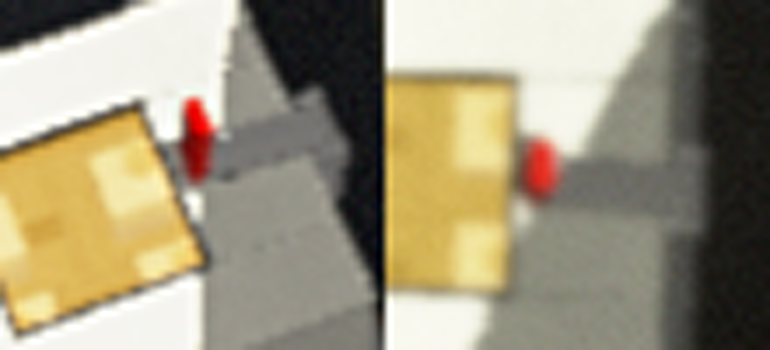

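Pressing lowered the handle top from about 145 to 142.5 mm, so it wasn't quite down. I press again, further, and watch the force.

>>> jog_arm(
  gripper=[0,0,0,0,0,0,0,0],
  offset=[
    [0,5,0],
    [0,10,0],
    [0,15,0],
    [0,20,0],
    [0,24.8,0],
    [0,24.8,-3],
    [0,24.8,-7],
    [0,24.8,-9],
  ],
  twist=[0,0,0,0,0,0,0,0],
)

```text
clock: 73.9
tcp_pos: [0.5121, 0.126, 0.1472]
orientation: [-0.001, 0.724, 0.69, -0.001]
wrist_force: [-0.5, -0.0, 0.6]
finger_gap: 0.0001
grip_force: 0.0
```

>>> jog_arm(
  gripper=[0,0,0,0,0,0,0,0],
  offset=[
    [0,0,-0.2],
    [0,0,-0.4],
    [0,0,-0.6],
    [0,0,-0.8],
    [0,0,-0.9],
    [0,0,-1],
    [0,0,-1.1],
    [0,0,-1.1],
  ],
  twist=[0,0,0,0,0,0,0,0],
)

```text
clock: 74.9
tcp_pos: [0.5146, 0.1249, 0.1388]
orientation: [-0.0, 0.725, 0.689, 0.001]
wrist_force: [0.3, 2.5, 4.6]
finger_gap: 0.0002
grip_force: 2.4
```

>>> jog_arm(
  gripper=[0,0,0,0,0,0,0,0],
  offset=[
    [0,0,-0.1],
    [0,0,-0.2],
    [0,0,-0.2],
    [0,0,-0.2],
    [0,0,-0.2],
    [0,0,-0.2],
    [0,0,-0.2],
    [0,0,-0.2],
  ],
  twist=[0,0,0,0,0,0,0,0],
)

```text
clock: 75.9
tcp_pos: [0.5148, 0.1247, 0.1368]
orientation: [0.0, 0.725, 0.688, 0.001]
wrist_force: [0.9, 4.5, 5.8]
finger_gap: -0.0001
grip_force: 2.7
```

>>> jog_arm(
  gripper=[0,0,0,0,0,0,0,0],
  offset=[
    [0,0,-0.1],
    [0,0,-0.2],
    [0,0,-0.3],
    [0,0,-0.4],
    [0,0,-0.4],
    [0,0,-0.4],
    [0,0,-0.4],
    [0,0,-0.4],
  ],
  twist=[0,0,0,0,0,0,0,0],
)

```text
clock: 76.9
tcp_pos: [0.5144, 0.124, 0.1323]
orientation: [0.0, 0.725, 0.688, -0.0]
wrist_force: [1.8, 2.3, 3.0]
finger_gap: 0.0
grip_force: 1.5
```

>>> jog_arm(
  gripper=[0,0,0,0,0,0,0,0],
  offset=[
    [0,0,-0.1],
    [0,0,-0.2],
    [0,0,-0.3],
    [0,0,-0.3],
    [0,0,-0.3],
    [0,0,-0.3],
    [0,0,-0.3],
    [0,0,-0.3],
  ],
  twist=[0,0,0,0,0,0,0,0],
)

```text
clock: 77.9
tcp_pos: [0.5146, 0.1244, 0.1316]
orientation: [0.001, 0.725, 0.688, 0.001]
wrist_force: [-2.7, 1.2, 17.0]
finger_gap: 0.0002
grip_force: 8.9
```

>>> jog_arm(
  gripper=[0,0,0,0,0,0,0,0],
  offset=[
    [0,0,3],
    [0,0,8],
    [0,-4,11],
    [0,-10,11],
    [0,-16,11],
    [0,-22,11],
    [0,-25,11],
    [0,-25,11],
  ],
  twist=[0,0,0,0,0,0,0,0],
)

```text
clock: 78.9
tcp_pos: [0.5129, -0.1279, 0.238]
orientation: [-0.001, 0.727, 0.687, -0.001]
wrist_force: [-0.3, 0.8, 1.2]
finger_gap: 0.0004
grip_force: 0.0
```

```bash
cat > red.py <<'E'
from h import *
a,Pa,_=cam("side");im,P,d=cam("top");np.savez("L12.npz",im=im,P=P,a=a,Pa=Pa)
for A,C in((P,im),(Pa,a)):
    A=A*1000;e=A[...,:2]-[516.8,175.7];c,s=np.cos(np.radians(-3.5)),np.sin(np.radians(-3.5))
    l=np.stack([e@[c,s],e@[-s,c],A[...,2]],-1).reshape(-1,3);C=C.reshape(-1,3).astype(int)
    m=(abs(l[:,0])<40)&(abs(l[:,1])<130)&(l[:,2]<250)&(l[:,2]>60)&(C[:,0]>C[:,1]*2+25)&(C[:,2]<90)
    x=l[m];print(m.sum()); print(x[np.argsort(-x[:,2])][::2].round(0).tolist())
    m=(abs(l[:,0])<5)&(l[:,1]>-115)&(l[:,1]<-62)&(l[:,2]<160); x=l[m]; print("lever",[(y,np.median(x[abs(x[:,1]-y)<4,2]).round(1)) for y in range(-110,-60,8)])
E
python3 red.py
```

```text
19
[[0.0, -53.0, 138.0], [-2.0, -50.0, 136.0], [-5.0, -53.0, 135.0], [-2.0, -53.0, 134.0], [-4.0, -56.0, 133.0], [-7.0, -56.0, 132.0], [-9.0, -53.0, 131.0], [5.0, -55.0, 130.0], [7.0, -52.0, 128.0], [-9.0, -56.0, 128.0]]
lever [(-110, np.float64(97.0)), (-102, np.float64(95.9)), (-94, np.float64(98.5)), (-86, np.float64(95.6)), (-78, np.float64(96.2)), (-70, np.float64(96.4)), (-62, np.float64(97.1))]
29
[[-1.0, -49.0, 136.0], [4.0, -51.0, 132.0], [-7.0, -53.0, 131.0], [-2.0, -52.0, 131.0], [-12.0, -48.0, 130.0], [-9.0, -52.0, 129.0], [-9.0, -55.0, 128.0], [1.0, -50.0, 127.0], [-11.0, -48.0, 124.0], [-11.0, -48.0, 117.0], [-10.0, -51.0, 114.0], [-12.0, -47.0, 112.0], [-12.0, -53.0, 109.0], [-11.0, -53.0, 102.0], [-10.0, -53.0, 94.0]]
lever [(-110, np.float64(94.9)), (-102, np.float64(95.4)), (-94, np.float64(95.2)), (-86, np.float64(96.0)), (-78, np.float64(94.0)), (-70, np.float64(95.5)), (-62, np.float64(93.2))]
```

The lever is now level on the lid (96 mm all along), the handle is upright, and there was a firm stop. The clamp is fully down. Before the lamp, I check the clearance to the overhead shelf and refine the lamp geometry.

Run:
```python
from h import *
d=np.load("L12.npz");t0=np.load("top0.npz");P=t0["P"]*1000
A=P.reshape(-1,3);m=(A[:,2]>500)&(A[:,1]>150)
for x in range(200,700,60):
    q=A[m&(abs(A[:,0]-x)<10)];print(x,len(q),q[:,1].min().round() if len(q) else "",np.round(np.percentile(q[:,2],5)) if len(q) else "")
for k in("P","Pa"):
    Q=(d[k]*1000).reshape(-1,3);q=Q[(Q[:,0]>-100)&(Q[:,0]<700)&(Q[:,1]<150)&(Q[:,1]>-400)];i=np.nanargmax(q[:,2]);print("arm top",q[i].round())
    Q=d[k]*1000;e=Q[...,:2]-[516.8,175.7];c,s=np.cos(np.radians(-3.5)),np.sin(np.radians(-3.5))
    l=np.stack([e@[c,s],e@[-s,c],Q[...,2]],-1).reshape(-1,3)
    n=(abs(l[:,0])<200)&(l[:,1]>100)&(l[:,1]<220)&(l[:,2]<300)
    g=l[n&(l[:,2]>240)&(l[:,0]<-60)];print("grip",len(g),g.mean(0).round(1),g.min(0).round(),g.max(0).round())
    g=l[n&(l[:,2]>218)&(l[:,0]>10)];print("post",len(g),g.mean(0).round(1),g.min(0).round(),g.max(0).round())
print(env.get_state()["joint_pos"].round(2))
```

```text
200 0  
260 21 400.0 710.0
320 273 384.0 712.0
380 509 368.0 714.0
440 719 352.0 716.0
500 911 336.0 718.0
560 1093 319.0 719.0
620 1240 304.0 720.0
680 0  
arm top [189. 138. 799.]
grip 65 [-97.  159.5 253.8] [-106.  151.  241.] [-88. 170. 259.]
post 47 [ 49.4 137.8 223.5] [ 34. 126. 218.] [ 65. 152. 235.]
arm top [183. 146. 797.]
grip 64 [-101.4  161.2  251.5] [-110.  152.  240.] [-89. 171. 257.]
post 22 [ 46.4 140.2 225. ] [ 41. 132. 219.] [ 52. 146. 230.]
[-0.39  0.22 -0.06  1.29 -0.    1.23]
```

Run:
```python
from h import *
d=np.load("L5.npz"); a=.235; c,s=np.cos(a),np.sin(a)
for k in("P","P2"):
    A=(d[k]*1000).reshape(-1,3)
    m=(A[:,2]>330)&(A[:,0]>-50)&(A[:,0]<620)&(A[:,1]>-150)
    e=.26667; m&=A[:,1]<470-e*A[:,0]-25   # drop shelf itself
    q=A[m]; x=c*q[:,0]-s*q[:,1]; y=s*q[:,0]+c*q[:,1]
    for X in range(0,560,60):
        w=abs(x-X)<12
        if w.sum()>3: i=np.argmax(y[w]); print(k,X,"ymax",y[w][i].round(),"z there",q[w][i,2].round(),"zrange",q[w][:,2].min().round(),q[w][:,2].max().round(),"edge",round(470-e*X))
```

```text
P 0 ymax 297.0 z there 718.0 zrange 419.0 765.0 edge 470
P 60 ymax 328.0 z there 723.0 zrange 605.0 777.0 edge 454
P 120 ymax 277.0 z there 747.0 zrange 740.0 774.0 edge 438
P 180 ymax 272.0 z there 661.0 zrange 611.0 768.0 edge 422
P 240 ymax 304.0 z there 613.0 zrange 569.0 695.0 edge 406
P 300 ymax 327.0 z there 552.0 zrange 537.0 646.0 edge 390
P 360 ymax 363.0 z there 482.0 zrange 330.0 593.0 edge 374
P 420 ymax 390.0 z there 491.0 zrange 332.0 552.0 edge 358
P2 120 ymax 296.0 z there 717.0 zrange 706.0 771.0 edge 438
P2 180 ymax 270.0 z there 665.0 zrange 660.0 770.0 edge 422
P2 240 ymax 301.0 z there 623.0 zrange 612.0 698.0 edge 406
P2 300 ymax 322.0 z there 580.0 zrange 574.0 649.0 edge 390
P2 360 ymax 353.0 z there 553.0 zrange 544.0 600.0 edge 374
P2 420 ymax 385.0 z there 514.0 zrange 344.0 554.0 edge 358
P2 480 ymax 322.0 z there 504.0 zrange 349.0 519.0 edge 342
```

Run:
```python
from h import *
d=np.load("L5.npz"); T=np.array([480.5,221.8]); u=T/np.linalg.norm(T); n=np.array([-u[1],u[0]])
for k in("P","P2"):
    A=(d[k]*1000).reshape(-1,3); e=A[:,:2]-T; f=e@u; g=e@n; z=A[:,2]
    for lo,hi in((15,30),(30,45),(45,60),(60,80),(80,110)):
        m=(g>lo)&(g<hi)&(abs(f)<120)&(z>200)&(z<640); 
        if m.sum()>3: print(k,"lat",lo,hi,m.sum(),"z",z[m].min().round(),np.percentile(z[m],98).round(),"f",f[m].min().round(),f[m].max().round())
s=np.load("side0.npz");A=(s["P"]*1000).reshape(-1,3)
w=470-.26667*A[:,0]
for z0 in range(560,780,20):
    m=(A[:,2]>z0)&(A[:,2]<z0+20)&(A[:,0]>200)&(A[:,0]<650)&(A[:,1]>150); print(z0,m.sum(),(A[m,1]-w[m]).min().round() if m.sum() else "")
```

```text
P lat 15 30 578 z 200.0 617.0 f -120.0 37.0
P lat 30 45 1054 z 201.0 615.0 f -120.0 120.0
P lat 45 60 1001 z 202.0 613.0 f -120.0 120.0
P lat 60 80 261 z 202.0 609.0 f -120.0 109.0
P lat 80 110 109 z 201.0 212.0 f 22.0 85.0
P2 lat 15 30 741 z 490.0 622.0 f -120.0 51.0
P2 lat 30 45 713 z 503.0 622.0 f -120.0 51.0
P2 lat 45 60 311 z 518.0 620.0 f -120.0 25.0
P2 lat 60 80 52 z 580.0 614.0 f -120.0 -88.0
560 0 
580 0 
600 0 
620 0 
640 0 
660 0 
680 0 
700 838 1.0
720 18452 1.0
740 1113 50.0
760 801 48.0
```

Run:
```python
from h import *
for f in("top0","side0"):
    A=(np.load(f+".npz")["P"]*1000).reshape(-1,3)
    for X in(340,400,440,480,520):
        r=[]
        for Y in range(380,620,20):
            m=(abs(A[:,0]-X)<20)&(abs(A[:,1]-Y)<10)&(A[:,2]<690); r.append((Y,int(np.percentile(A[m,2],95)) if m.sum()>2 else None))
        print(f,X,r)
A=(np.load("side0.npz")["P"]*1000).reshape(-1,3); w=A[:,1]-470+.26667*A[:,0]
m=(A[:,0]>250)&(A[:,0]<600)&(abs(w)<12)&(A[:,2]>600);print("front edge z lo",np.percentile(A[m,2],[0,2,10,50]))
e=A[:,:2]-[516.8,175.7];c,s=np.cos(np.radians(-3.5)),np.sin(np.radians(-3.5));lx,ly=e@[c,s],e@[-s,c]
for z in range(130,265,8):
    m=(np.hypot(lx+98,ly-160)<45)&(abs(A[:,2]-z)<4)
    if m.sum(): print(z,m.sum(),np.hypot(lx+98,ly-160)[m].max().round())
```

```text
top0 340 [(380, 4), (400, 3), (420, 4), (440, 4), (460, 4), (480, 5), (500, 52), (520, 4), (540, 4), (560, 4), (580, 4), (600, 317)]
top0 400 [(380, 4), (400, 4), (420, 3), (440, 4), (460, 62), (480, 64), (500, 60), (520, 4), (540, 4), (560, 4), (580, 5), (600, 319)]
top0 440 [(380, 186), (400, None), (420, 5), (440, 4), (460, 4), (480, 3), (500, 3), (520, 4), (540, 4), (560, 5), (580, 319), (600, 266)]
top0 480 [(380, 3), (400, 4), (420, 5), (440, 4), (460, 4), (480, 4), (500, 4), (520, 5), (540, 4), (560, 314), (580, 318), (600, 91)]
top0 520 [(380, 3), (400, 4), (420, 5), (440, 4), (460, 5), (480, 4), (500, 4), (520, 4), (540, 4), (560, 319), (580, 90), (600, 92)]
side0 340 [(380, 2), (400, 2), (420, 2), (440, 2), (460, 3), (480, 6), (500, 56), (520, 2), (540, 2), (560, 3), (580, 3), (600, 3)]
side0 400 [(380, 168), (400, 2), (420, 3), (440, 2), (460, 61), (480, 62), (500, 58), (520, 2), (540, 2), (560, 3), (580, 2), (600, 3)]
side0 440 [(380, 184), (400, 2), (420, 3), (440, 2), (460, 3), (480, 2), (500, 2), (520, 2), (540, 1), (560, 2), (580, 2), (600, 82)]
side0 480 [(380, 2), (400, 2), (420, 2), (440, 2), (460, 2), (480, 2), (500, 3), (520, 3), (540, 2), (560, 2), (580, 2), (600, 88)]
side0 520 [(380, 2), (400, 2), (420, 2), (440, 2), (460, 2), (480, 2), (500, 3), (520, 2), (540, 2), (560, 2), (580, 83), (600, 86)]
front edge z lo [708.07573612 709.99542014 713.90519952 729.49407434]
138 1 30.0
146 19 33.0
154 16 34.0
162 28 35.0
170 34 35.0
178 67 35.0
186 212 33.0
194 22 20.0
202 22 44.0
210 124 43.0
218 9 12.0
226 12 11.0
234 9 12.0
242 14 12.0
250 37 12.0
258 17 10.0
```

The gripping height at the lamp's present place would drive the wrist into the overhead shelf (underside about 708 mm). So I approach low behind the lamp and push it out by the upright grip with light contact. Once it is clear I'll take the grip properly.

>>> jog_arm(
  gripper=[0,0,0,0,0,0,0,0],
  offset=[
    [-2.5,4,0],
    [-5,8.5,0],
    [-7.5,13,0],
    [-10,18,0],
    [-13,23,0],
    [-16,27.5,0],
    [-18.3,31,0],
    [-18.3,31,0],
  ],
  twist=[0,0,0,0,0,0,0,0],
)

```text
clock: 80.0
tcp_pos: [0.3283, 0.1866, 0.2392]
orientation: [-0.0, 0.723, 0.691, -0.0]
wrist_force: [0.2, 0.1, 0.4]
finger_gap: 0.0
grip_force: 0.0
```

>>> jog_arm(
  gripper=[0,0,0,0,0,0,0,0],
  offset=[
    [0,3,-2],
    [0,6,-5],
    [-0.5,9,-8],
    [-0.5,10,-11],
    [-0.5,10,-12.3],
    [-0.5,12,-12.3],
    [-0.5,15,-12.3],
    [-0.5,18,-12.3],
  ],
  twist=[0,0,0,0,0,0,0,0],
)

```text
clock: 81.0
tcp_pos: [0.3269, 0.3645, 0.1169]
orientation: [0.0, 0.726, 0.688, 0.0]
wrist_force: [0.5, -0.2, -0.0]
finger_gap: -0.0
grip_force: 0.0
```

>>> jog_arm(
  gripper=[0,0,0,0,0,0,0,0],
  offset=[
    [0,2,0],
    [0,4.5,0],
    [0,4.5,0],
    [0,4.5,0],
    [2,4.5,0],
    [4,4.5,0],
    [4,4.5,0],
    [4,4.5,0],
  ],
  twist=[0,0,0,0,0,0,0,0],
)

```text
clock: 82.0
tcp_pos: [0.3665, 0.4088, 0.1161]
orientation: [-0.0, 0.726, 0.688, -0.0]
wrist_force: [0.4, -0.1, 0.3]
finger_gap: -0.0001
grip_force: 0.0
```

>>> jog_arm(
  gripper=[0,0,0,0,0,0,0,0],
  offset=[
    [1.2,0,0],
    [2.4,0,0],
    [3.6,0,0],
    [4.8,0,0],
    [6,0,0],
    [7,0,0],
    [7,0,0],
    [7,0,0],
  ],
  twist=[0,0,0,0,0,0,0,0],
)

```text
clock: 83.0
tcp_pos: [0.4359, 0.4092, 0.1162]
orientation: [-0.0, 0.725, 0.688, -0.0]
wrist_force: [0.0, 0.3, 0.7]
finger_gap: 0.0003
grip_force: 0.0
```

>>> jog_arm(
  gripper=[0,0,0,0,0,0,0,0],
  offset=[
    [0,-0.7,0],
    [0,-1.4,0],
    [0,-2.1,0],
    [0,-2.8,0],
    [0,-3.5,0],
    [0,-4.2,0],
    [0,-4.9,0],
    [0,-4.9,0],
  ],
  twist=[0,0,0,0,0,0,0,0],
)

```text
clock: 84.0
tcp_pos: [0.4364, 0.3592, 0.1163]
orientation: [0.001, 0.726, 0.688, -0.0]
wrist_force: [0.7, -1.1, -0.3]
finger_gap: -0.0002
grip_force: 0.0
```

```bash
cat > lamp.py <<'E'
from h import *
P0=np.array([50.3,140.3])
for n in("top","side"):
    im,P,d=cam(n);np.savez(n+"L.npz",im=im,P=P);A=P*1000;e=A[...,:2]-[516.8,175.7];c,s=np.cos(np.radians(-3.5)),np.sin(np.radians(-3.5))
    l=np.stack([e@[c,s],e@[-s,c],A[...,2]],-1).reshape(-1,3);C=im.reshape(-1,3).astype(int)
    r=np.hypot(*(l[:,:2]-P0).T)
    g=l[(r>130)&(r<168)&(l[:,2]>236)&(l[:,2]<264)&(C.max(1)<70)]
    if len(g): print(n,"grip",len(g),g.mean(0).round(1),g.min(0).round(),g.max(0).round())
    g=l[(r>20)&(r<118)&(l[:,2]>200)&(l[:,2]<218)&(C.min(1)>90)]
    if len(g)>10:
        v=np.median(g,0)[:2]-P0; print(n,"boom",len(g),np.median(g,0).round(1),"phi",round(((-109.7-np.degrees(np.arctan2(v[1],v[0])))%360),1))
E
python3 lamp.py; python3 -c "
from h import *;s=env.get_state();print(s['wrist_force'].round(1),s['ft_torque'].round(2),s['tau'].round(1),s['joint_pos'].round(2))"
```

```text
top grip 99 [-98.9 134.3 254.2] [-117.  121.  236.] [-80. 152. 263.]
top boom 264 [-21.2 134.9 210.3] phi 65.9
side grip 47 [-107.5  137.1  250.7] [-117.  124.  237.] [-96. 151. 264.]
[ 0.1 -0.4 -0.3] [-0.   -0.01  0.  ] [ -0.1 -48.3  27.7   0.   -0.   -0. ] [ 0.55  0.35 -0.18  1.03 -0.    2.17]
```

The push works (boom now at about 66°). I continue.

>>> jog_arm(
  gripper=[0,0,0,0,0,0,0,0],
  offset=[
    [0,-0.8,0],
    [0,-1.6,0],
    [0,-2.5,0],
    [0,-3.3,0],
    [0,-4.2,0],
    [0,-5.1,0],
    [0,-6,0],
    [0,-6,0],
  ],
  twist=[0,0,0,0,0,0,0,0],
)

```text
clock: 85.1
tcp_pos: [0.4361, 0.2991, 0.1164]
orientation: [0.0, 0.726, 0.688, -0.0]
wrist_force: [-1.4, 1.1, 0.4]
finger_gap: 0.0002
grip_force: 0.0
```

>>> jog_arm(
  gripper=[0,0,0,0,0,0,0,0],
  offset=[
    [0,1,0],
    [0,2,0],
    [-3,2,0],
    [-7,2,0],
    [-11,2,0],
    [-11,2,0],
    [-11,2,0],
    [-11,2,0],
  ],
  twist=[0,0,0,0,0,0,0,0],
)

```text
clock: 86.1
tcp_pos: [0.3274, 0.3208, 0.1165]
orientation: [0.0, 0.726, 0.688, 0.001]
wrist_force: [0.1, -0.6, -0.1]
finger_gap: -0.0001
grip_force: 0.0
```

```bash
python3 lamp.py
```

```text
top grip 53 [-81.6  66.5 252.9] [-89.  59. 237.] [-73.  74. 260.]
top boom 257 [-10.8 106.8 210.3] phi 41.6
```

>>> jog_arm(
  gripper=[0.5,0.5,0.5,0.5,0.5,0.5,0.5,0.5],
  offset=[
    [0,-5,0],
    [0,-10,0],
    [0,-12,4],
    [0,-12,9],
    [0,-12,14],
    [0,-12,18.5],
    [0,-12,18.5],
    [0,-12,18.5],
  ],
  twist=[0,0,0,0,0,0,0,0],
)

```text
clock: 87.2
tcp_pos: [0.3265, 0.2001, 0.3008]
orientation: [-0.0, 0.726, 0.688, -0.0]
wrist_force: [0.1, -0.0, 1.1]
finger_gap: 0.0429
grip_force: 0.0
```

>>> jog_arm(
  gripper=[0.5,0.5,0.5,0.5,0.5,0.5,0.5,0.5],
  offset=[
    [3,1.5,0],
    [6,3,0],
    [9,4.5,0],
    [11.2,4.6,0],
    [11.2,4.6,0],
    [11.2,4.6,0],
    [11.2,4.6,0],
    [11.2,4.6,0],
  ],
  twist=[0,0,0,0,0,0,0,0],
)

```text
clock: 88.2
tcp_pos: [0.4376, 0.2462, 0.3016]
orientation: [0.0, 0.725, 0.688, 0.0]
wrist_force: [-0.5, 0.7, 1.1]
finger_gap: 0.0428
grip_force: 0.0
```

>>> jog_arm(
  gripper=[0.5,0.5,0.5,0.5,0.5,0.5,0.5,0.5],
  offset=[
    [0,0,-1.5],
    [0,0,-3],
    [0,0,-4.5],
    [0,0,-6],
    [0,0,-7.4],
    [0,0,-7.4],
    [0,0,-7.4],
    [0,0,-7.4],
  ],
  twist=[0,0,0,0,0,0,0,0],
)

```text
clock: 89.2
tcp_pos: [0.4387, 0.2465, 0.228]
orientation: [0.0, 0.725, 0.688, 0.001]
wrist_force: [0.3, 1.1, 0.8]
finger_gap: 0.0426
grip_force: 0.0
```

>>> jog_arm(
  gripper=[0.1,0.1,0.1,0.1,0.1,0.1,0.1,0.1],
  offset=[
    [0,0,0],
    [0,0,0],
    [0,0,0],
    [0,0,0],
    [0,0,0],
    [0,0,0],
    [0,0,0],
    [0,0,0],
  ],
  twist=[0,0,0,0,0,0,0,0],
  squeeze=30,
)

```text
clock: 90.2
tcp_pos: [0.4398, 0.2468, 0.2281]
orientation: [0.001, 0.725, 0.688, 0.002]
wrist_force: [4.8, 1.8, 1.0]
finger_gap: 0.019
grip_force: 31.1
```

The grip is held (gap 19 mm). I lead it round the post to above the window.

>>> jog_arm(
  gripper=[0.1,0.1,0.1,0.1,0.1,0.1,0.1,0.1],
  offset=[
    [0.68,-1.16,0],
    [1.44,-2.26,0],
    [2.3,-3.28,0],
    [3.24,-4.23,0],
    [4.25,-5.1,0],
    [5.36,-5.87,0],
    [6.5,-6.54,0],
    [7.7,-7.1,0],
  ],
  twist=[0,0,0,0,0,0,0,0],
)

```text
clock: 91.2
tcp_pos: [0.5099, 0.1704, 0.2276]
orientation: [0.0, 0.726, 0.688, -0.007]
wrist_force: [-15.0, -18.3, 14.1]
finger_gap: 0.0189
grip_force: 33.2
```

>>> jog_arm(
  gripper=[0.1,0.1,0.1,0.1,0.1,0.1,0.1,0.1],
  offset=[
    [0,0,0],
    [0,0,0],
    [0,0,0],
    [0,0,0],
    [0,0,0],
    [0,0,0],
    [0,0,0],
    [0,0,0],
  ],
  twist=[0,0,0,0,0,0,0,0],
)

```text
clock: 92.2
tcp_pos: [0.5123, 0.1696, 0.2276]
orientation: [0.002, 0.727, 0.687, -0.006]
wrist_force: [-8.0, -20.0, 8.5]
finger_gap: 0.019
grip_force: 32.5
```

There is some radial strain, so I release, back off and measure where the lamp stands.

>>> jog_arm(
  gripper=[0.5,0.5,0.5,0.5,0.5,0.5,0.5,0.5],
  offset=[
    [0,0,0],
    [0,0,0],
    [0,0,1],
    [0,0,3],
    [0,0,6],
    [0,0,9],
    [-2,-5,9],
    [-4,-10,9],
  ],
  twist=[0,0,0,0,0,0,0,0],
)

```text
clock: 93.2
tcp_pos: [0.4753, 0.0749, 0.3183]
orientation: [0.001, 0.724, 0.689, 0.001]
wrist_force: [-0.1, -0.8, 0.3]
finger_gap: 0.0427
grip_force: 0.0
```

>>> jog_arm(
  gripper=[0.5,0.5,0.5,0.5,0.5,0.5,0.5,0.5],
  offset=[
    [0,-5,0],
    [0,-10,0],
    [0,-15,0],
    [0,-20,0],
    [0,-24,0],
    [0,-24,0],
    [0,-24,0],
    [0,-24,0],
  ],
  twist=[0,0,0,0,0,0,0,0],
)

```text
clock: 94.2
tcp_pos: [0.4754, -0.1636, 0.3177]
orientation: [0.0, 0.725, 0.689, 0.0]
wrist_force: [-0.1, 0.3, 0.0]
finger_gap: 0.0427
grip_force: 0.0
```

```bash
python3 lamp.py
python3 - <<'E'
from h import *
c,s=np.cos(np.radians(-3.5)),np.sin(np.radians(-3.5))
for n in("top","side"):
    d=np.load(n+"L.npz");im=d["im"].astype(int);A=d["P"]*1000;e=A[...,:2]-[516.8,175.7]
    l=np.stack([e@[c,s],e@[-s,c],A[...,2]],-1)
    m=(im[...,0]-im[...,2]>70)&(im[...,1]-im[...,2]>30)&(abs(l[...,2]-88)<8)&(abs(l[...,0])<60)&(abs(l[...,1])<60)
    q=l[m];print(n,"amber",len(q),q.min(0).round(),q.max(0).round())
    h=(abs(l[...,2]-187)<6)&(np.hypot(l[...,0],l[...,1])<60); q=l[h]; print("head",len(q),cv2.minEnclosingCircle(q[:,:2].astype(np.float32)),q.min(0).round(),q.max(0).round())
    h=(l[...,2]>216)&(l[...,0]>20)&(l[...,0]<80)&(l[...,1]>110)&(l[...,1]<170)&(l[...,2]<240);q=l[h];print("post",len(q),q.mean(0).round(1),q.min(0).round(),q.max(0).round())
    if n=="top": save("pics/fin.png",im.astype(np.uint8)[110:230,160:300],5)
E
```

```text
top grip 47 [ -6.   -0.9 252.3] [-13.  -8. 236.] [  3.   9. 260.]
top boom 258 [ 25.1  75.7 210.5] phi 1.6
side grip 53 [ -9.3   2.4 250.8] [-16.  -7. 236.] [  1.  11. 258.]
side boom 223 [ 21.8  77.3 208.4] phi 4.6
top amber 381 [-40. -44.  80.] [43. 41. 94.]
head 254 ((-3.4497852325439453, 1.4213457107543945), 30.88555908203125) [-33. -28. 181.] [ 26.  31. 192.]
post 78 [ 49.6 138.5 220.4] [ 37. 126. 216.] [ 65. 155. 230.]
side amber 397 [-42. -42.  80.] [39. 42. 91.]
head 176 ((-6.949960708618164, 2.4374990463256836), 30.57042121887207) [-37. -28. 181.] [ 18.  32. 193.]
post 39 [ 45.1 139.8 220.6] [ 34. 129. 216.] [ 55. 153. 230.]
```

View pics/fin.png

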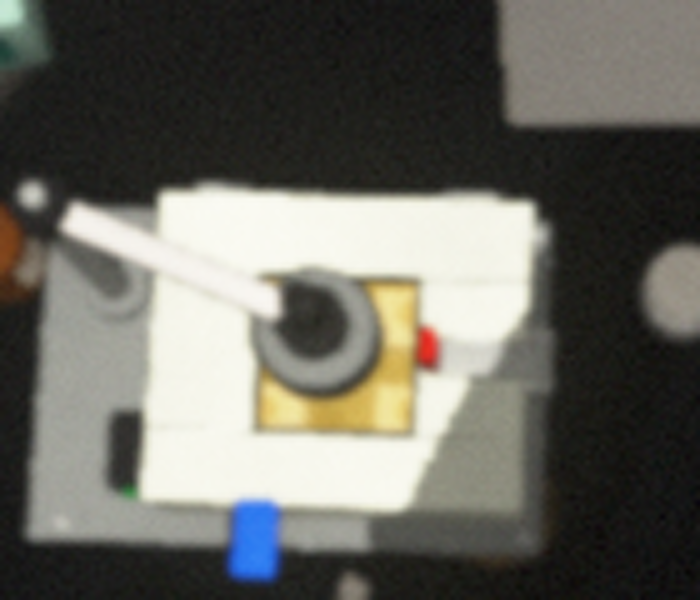

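The picture shows the lamp head at (317,330), against the window's middle at about (337,357), with perspective accounting for part of it. By depth the head is about 5 mm short of centre along the swing, so I re-grip centred and nudge it.

>>> jog_arm(
  gripper=[0.5,0.5,0.5,0.5,0.5,0.5,0.5,0.5],
  offset=[
    [0.5,5,0],
    [1,10.5,0],
    [2,16,0],
    [3,22,0],
    [3.8,28,0],
    [3.8,34.1,0],
    [3.8,34.1,0],
    [3.8,34.1,0],
  ],
  twist=[0,0,0,0,0,0,0,0],
)

```text
clock: 95.3
tcp_pos: [0.5128, 0.1768, 0.3173]
orientation: [0.0, 0.725, 0.689, -0.0]
wrist_force: [-0.5, 0.0, -0.3]
finger_gap: 0.0426
grip_force: 0.0
```

>>> jog_arm(
  gripper=[0.5,0.5,0.5,0.5,0.5,0.5,0.5,0.5],
  offset=[
    [0,0,-1],
    [0,0,-3],
    [0,0,-5],
    [0,0,-7],
    [0,0,-8.8],
    [0,0,-8.8],
    [0,0,-8.8],
    [0,0,-8.8],
  ],
  twist=[0,0,0,0,0,0,0,0],
)

```text
clock: 96.3
tcp_pos: [0.5138, 0.176, 0.2303]
orientation: [0.001, 0.726, 0.688, 0.001]
wrist_force: [-0.9, 0.6, 0.0]
finger_gap: 0.043
grip_force: 0.0
```

>>> jog_arm(
  gripper=[0.1,0.1,0.1,0.1,0.1,0.1,0.1,0.1],
  offset=[
    [0,0,0],
    [0,0,0],
    [0,0,0],
    [0,0,0],
    [0,0,0],
    [0,0,0],
    [0,0,0],
    [0,0,0],
  ],
  twist=[0,0,0,0,0,0,0,0],
)

```text
clock: 97.3
tcp_pos: [0.5134, 0.1762, 0.23]
orientation: [0.0, 0.725, 0.688, 0.0]
wrist_force: [-1.4, -1.4, 5.6]
finger_gap: 0.019
grip_force: 29.5
```

>>> jog_arm(
  gripper=[0.1,0.1,0.1,0.1,0.1,0.1,0.1,0.1],
  offset=[
    [0.15,-0.06,0],
    [0.3,-0.12,0],
    [0.45,-0.19,0],
    [0.45,-0.19,0],
    [0.45,-0.19,0],
    [0.45,-0.19,0],
    [0.45,-0.19,0],
    [0.45,-0.19,0],
  ],
  twist=[0,0,0,0,0,0,0,0],
)

```text
clock: 98.3
tcp_pos: [0.5167, 0.1748, 0.2299]
orientation: [-0.001, 0.725, 0.689, -0.0]
wrist_force: [-4.5, 0.2, 6.7]
finger_gap: 0.0192
grip_force: 29.9
```

>>> jog_arm(
  gripper=[0.5,0.5,0.5,0.5,0.5,0.5,0.5,0.5],
  offset=[
    [0,0,0],
    [0,0,0],
    [0,0,0],
    [0,0,3],
    [0,0,6],
    [0,0,9],
    [-2,-5,9],
    [-4,-10,9],
  ],
  twist=[0,0,0,0,0,0,0,0],
)

```text
clock: 99.3
tcp_pos: [0.4778, 0.0737, 0.3194]
orientation: [0.0, 0.725, 0.689, 0.0]
wrist_force: [1.1, 0.1, 0.4]
finger_gap: 0.0429
grip_force: 0.0
```

>>> jog_arm(
  gripper=[0.5,0.5,0.5,0.5,0.5,0.5,0.5,0.5],
  offset=[
    [0,-5,0],
    [0,-10,0],
    [0,-15,0],
    [0,-20,0],
    [0,-24,0],
    [0,-24,0],
    [0,-24,0],
    [0,-24,0],
  ],
  twist=[0,0,0,0,0,0,0,0],
)

```text
clock: 100.3
tcp_pos: [0.4778, -0.1646, 0.3194]
orientation: [-0.0, 0.725, 0.689, 0.0]
wrist_force: [0.5, 0.1, 0.4]
finger_gap: 0.0425
grip_force: 0.0
```

```bash
python3 lamp.py; python3 red.py | grep lever
python3 - <<'E'
from h import *
c,s=np.cos(np.radians(-3.5)),np.sin(np.radians(-3.5))
for n in("top","side"):
    d=np.load(n+"L.npz");A=d["P"]*1000;e=A[...,:2]-[516.8,175.7]
    l=np.stack([e@[c,s],e@[-s,c],A[...,2]],-1)
    h=(abs(l[...,2]-187)<6)&(np.hypot(l[...,0],l[...,1])<60); q=l[h]; print(n,"head",cv2.minEnclosingCircle(q[:,:2].astype(np.float32)))
    m=(abs(l[...,0]+106)<10)&(abs(l[...,1]-40)<8);print("tongue z",np.median(l[m][:,2]))
    m=(np.hypot(A[...,0]-558,A[...,1]+20)<30)&(A[...,2]>50);print("jar",m.sum(),A[m].mean(0).round(1) if m.any() else "")
E
```

```text
top grip 49 [ -1.9  -2.2 253.1] [-10. -10. 238.] [  7.   5. 260.]
top boom 257 [ 27.   75.6 210.3] phi 0.1
side grip 57 [ -5.    1.4 250.8] [-13.  -8. 237.] [  8.  11. 257.]
side boom 219 [ 23.4  77.2 208.5] phi 3.4
lever [(-110, np.float64(97.1)), (-102, np.float64(97.0)), (-94, np.float64(97.3)), (-86, np.float64(96.4)), (-78, np.float64(94.1)), (-70, np.float64(97.1)), (-62, np.float64(96.4))]
lever [(-110, np.float64(95.8)), (-102, np.float64(95.4)), (-94, np.float64(94.2)), (-86, np.float64(94.0)), (-78, np.float64(96.1)), (-70, np.float64(96.6)), (-62, np.float64(95.6))]
top head ((-0.9045429229736328, -1.0586605072021484), 31.9742431640625)
tongue z 88.50096774795968
jar 184 [557.9 -18.6  58.6]
side head ((-2.543732166290283, 0.7763626575469971), 31.053403854370117)
tongue z 10.108489491698403
jar 62 [559.   -9.2  56.6]
```

Lamp is centred within about 2 mm, the clamp is level, the lid shut, the jar standing and the arm clear. Handing in.

```bash
python3 -c "
from workcell import env
print(env.hand_in())"
```

```text
the job is handed in; nothing more can be done
None
```

The job is handed in at about 100 s of the 210 s allowed, with no verdict shown: the jar stands on the bench, all four chambers are down in the tray, the lid is shut, the clamp lies level on it, and the lamp is within about 2 mm of centred over the amber window.

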